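# Fetch the tin from the back row of the rack

## Robot

A 6-joint arm with a two-finger parallel gripper is mounted at the origin on a cart in front of the work surface, level with it; the furniture and walls round the work are solid. World frame = base frame: x ahead of the robot, y to its left, z up, the work surface at z = 0. Lengths are in m, angles in degrees, forces in N, time in s.
With the tool pointing down it reaches from about 0.35 to 0.875 m from the base axis. Payload 4.2 kg.
Tool frame: the origin (TCP) lies midway between the tips of the shut fingers; the grasp point (between the pads) lies 19 mm behind it; z points along the fingers, y is the line along which they close (so a half turn about z gives the same grasp; the last joint's range is limited). The gripper opens to 87 mm and grips with 3 to 60 N. Pads are 19 mm wide; open, the fingers measure 117 mm over their backs; the gripper's body (75 mm by 190 mm) begins 51 mm behind the grasp point.
Start: joints at [87.468, 22.042, 0.453, 0, -68.411, -14.817], TCP at [0.186, 0.597, 0.223] pointing down, gripper open.
Joint ranges: [-179.83, 179.83], [-69.29, 118.12], [-61.27, 80.66], [-181.25, 117.63], [-171.15, -9.14], [-177.46, 177.46]. Speed limits (degrees/s): [159.86, 159.86, 180, 180, 180, 180].

## Interface

Orientations are given as a 3x3 rotation matrix whose columns are the frame's x, y, z axes.
In Python, from station import * gives the robot as it stands. The module is installed in compiled form; this text tells all that it offers.
- The arm moves only by the tool servo_tool, never from a script. Its argument "deltas" is a list of rows, each an object of numbers: "tx", "ty", "tz": the shift along the tool's x, y, z in mm; "ax", "ay", "az": the turn, a rotation vector about the tool's x, y, z in rad; "claw": the finger opening in mm, from 0 to 87. In form: [{"tx": .., "ty": .., "tz": .., "ax": .., "ay": .., "az": .., "claw": ..}, ...]. A call has 1 to 12 rows; each row is the pose to reach, as a shift and turn from the pose commanded when the call began, along the tool's axes at that moment; what a row does not reach only later rows make up. A row lasts 1/12 s, in which the tool goes at most 41.7 mm and 7.16 degrees, less where a joint would pass 70% of its speed; a pose out of reach is approached as far as the arm can. A call with a gripper value outside its range is refused whole. The fingers move at their own pace and stop on an object; the grip force is fixed at half the most. Time passes only in rows, so rows that repeat a pose let the fingers close. It gives the time, the measured TCP pose, the force, the opening and the grip force at its end, in the units of the state.
- sense(): the state, without advancing time (a new reading comes with each control period).
- capture(name): name is "scene" or "top"; returns the picture (420x560x3 uint8, blue, green, red); there is no depth.
- calibration(name): a dict with "fx", "fy", "cx", "cy" (pixels), "dist" ([k1, k2, p1, p2, k3] as OpenCV has them; the pictures are not rectified), "cam_to_world" (4x4, takes a point from camera to world coordinates). Camera axes: x right, y down, z forward; pixel columns grow to the right and rows downward; lengths in m; the calibration is good to about 2 mm. A picture is of the moment at which its call begins. calibration takes no time and is no camera call.
- finish_job(): hands the job in; it is judged then, once.
Trained networks look in the newest picture that a camera, given by its name, has taken for a name from the list of things; names that differ only in an ending like _2 or _b are one class to them, and where a whole thing is asked for, a point or a joint stands for the part that bears it (a point fixed in the world has none). Each returns a list of dicts, best first, with "confidence" (0 to 1); they miss things now and then, are a little off and sometimes report something else, mostly with a low value. They report only what shows in the picture. A call takes as long as a camera call. They do not tell look-alikes from the thing itself.
- recognise(label, camera): "xyz" ([x, y, z] in m, in the coordinates of the camera as it stood for that picture, good to about 4 mm: the middle of the surface that is visible of it).
- trace(label, camera): "mask" (420x560 bool, what is visible of it).
The state is a dict: "time_s": time; "joints": joint angles; "joint_velocities": joint speeds; "effort": joint torques, N m; "tcp_pos": TCP position; "ee_rot": TCP orientation; "wrist_force": force on the tool from outside, world axes, zero at the start; "moment": the same for the moment, N m; "gripper_width": opening from 0.0 (shut) to 1.0 (fully open); "gripper_force": force on a finger pad.
Only numpy, scipy, OpenCV 4.12 (cv2) and the standard library are available. Lean on these libraries where they do the work, as an engineer would, in place of code of your own. Each camera call takes 0.05 s, during which the arm holds its last target. There are 200 camera calls.

## Task

I need the tin from the back row of the rack: first stand all three things of the front row (drinks can, capped jar, shaker) on the wooden tray, then set the tin fully on the round cork trivet, and only then put the three back on the rack, each exactly where it stood before. Keep everything upright, set things down rather than dropping or tossing them, and leave the jar and the cup beside the tin in their places.

Things in the scene. Friction and masses are not known exactly. Their poses are not given: they have to be found in the camera images.
- rack: Fixed pale wooden rack board, 204 x 320 mm, top 12 mm above the worktop; thin steel rail round it, top at 31 mm (corner posts 35 mm). Origin: centre of its underside; x to the back, y left, yaw within 0.12. Front row at x = -0.047, back row at x = +0.047, each with places at y = -0.1, 0, 0.1 (things stand within 6 mm of these). Along y at least 25 mm is free beside each thing.
- tray: Fixed brown wooden tray left or right of the rack, 300 (x) x 130 (y) x 20 mm, walls 6 mm, inner floor 6 mm above the worktop, dark bar handles at its ends out to x = +-0.166. Origin: centre of its underside; its long x axis points roughly away from the robot (yaw within 0.12). The three front things fit on it in a row along x, 90 mm apart.
- trivet: Fixed round cork trivet, 150 mm across, 10 mm thick, on the other side of the rack from the tray. Origin: centre of its underside.
- can: Upright drinks can, 53 mm across, 134 mm tall, 0.2 to 0.35 kg, the tallest of the rack. It starts in one of the three front places of the rack, any yaw. Origin: centre of its underside, z up. 
- capped_jar: Glass spice jar with a wide red cap, 45 mm across, 106 mm tall, about 0.1 kg. It starts in one of the three front places of the rack, any yaw. Origin: centre of its underside, z up. 
- shaker: Grey waisted salt shaker with a domed top, 44 mm across, 90 mm tall. It starts in one of the three front places of the rack, any yaw. Origin: centre of its underside, z up. 
- tin: Short food tin with ribbed ends and a ring-pull lid, 57 mm across, 72 mm tall, 0.13 to 0.25 kg; the thing to fetch. It starts in one of the three back places of the rack. Origin: centre of its underside, z up.
- back_jar: Slim spice jar with a black cap, 40 mm across, 105 mm tall, in the back row; stays where it is. Origin: centre of its underside.
- back_mug: Small striped cup with a handle, about 60 x 83 x 49 mm, in the back row; stays where it is. Origin: centre of its underside, handle along its y.
There are look-alikes about, which are no part of the job. Leave any green or turquoise look-alike of the back_mug alone. Leave any green look-alike of the shaker alone.

How it is judged:
By the outcome, as a careful person would: the job done as asked, in the order asked, and still so for the second after the job is handed in, with the robot touching nothing.
It also fails if it takes over 128 s, if anything falls off the work surface, if the arm or the gripper's body presses on something with over 40 N, if the wrist force passes 120 N, or if a joint passes its speed limit or range.

## Working session

There is one attempt and no reset: what is moved stays moved. The work goes in short steps, Python scripts to look and compute and a tool call to move; the robot and the scene stay as the last step left them, time stands still between calls to the robot, and variables do not carry over. Pictures are saved under pics/ and viewed, at most 14 in all, crops included, and the job is handed in when it is done.

Besides the shell and the picture viewer there is one more tool, called after "Call:" as a command line: name --argument value ..., lists and objects as JSON in quotes. servo_tool: Moves the arm, as the interface text tells. Its arguments: {"type":"object","properties":{"deltas":{"type":"array","items":{"type":"object","properties":{"tx":{"type":"number"},"ty":{"type":"number"},"tz":{"type":"number"},"ax":{"type":"number"},"ay":{"type":"number"},"az":{"type":"number"},"claw":{"type":"number"}}}}},"required":["deltas"]}

```bash
mkdir -p pics
cat > h.py <<'E'
from station import *
import numpy as np, cv2
def cal(c):
    k=calibration(c); K=np.array([[k['fx'],0,k['cx']],[0,k['fy'],k['cy']],[0,0,1.]]); return K,np.array(k['dist'],float),np.array(k['cam_to_world'])
def ray(c,uv,z):
    K,d,T=cal(c); p=cv2.undistortPoints(np.array(uv,float).reshape(-1,1,2),K,d).reshape(-1,2)
    r=np.c_[p,np.ones(len(p))]@T[:3,:3].T; o=T[:3,3]; return o+r*((z-o[2])/r[:,2])[:,None]
def proj(c,P):
    K,d,T=cal(c); R=T[:3,:3].T; return cv2.projectPoints(np.array(P,float).reshape(-1,1,3),cv2.Rodrigues(R)[0],-R@T[:3,3],K,d)[0].reshape(-1,2)
def w(c,x): T=cal(c)[2]; return T[:3,:3]@np.array(x)+T[:3,3]
E
python3 - <<'E'
from h import *
for c in('top','scene'):
    im=capture(c); cv2.imwrite(f'pics/{c}0.png',im)
    print(c,cal(c)[2].round(3).tolist())
    for l in ['rack','tray','trivet','can','capped_jar','shaker','tin','back_jar','back_mug']:
        print(l,[(w(c,r['xyz']).round(3).tolist(),proj(c,w(c,r['xyz'])).round().tolist()[0],round(r['confidence'],2)) for r in recognise(l,c)])
s=sense();print(s)
E
```

```text
top [[0.052, -0.976, 0.212, 0.279], [-0.999, -0.051, 0.009, -0.009], [0.002, -0.212, -0.977, 1.083], [0.0, 0.0, 0.0, 1.0]]
rack [([0.546, -0.036, 0.011], [297.0, 197.0], 0.74)]
tray []
trivet [([0.459, 0.3, 0.011], [174.0, 222.0], 0.82)]
can [([0.488, 0.077, 0.14], [252.0, 205.0], 0.82)]
capped_jar [([0.498, -0.015, 0.117], [289.0, 205.0], 0.71)]
shaker [([0.714, -0.212, 0.063], [364.0, 137.0], 0.82), ([0.499, -0.113, 0.093], [327.0, 209.0], 0.74), ([0.602, 0.086, 0.038], [254.0, 173.0], 0.38)]
tin [([0.595, -0.017, 0.082], [292.0, 173.0], 0.64)]
back_jar [([0.593, -0.116, 0.117], [330.0, 171.0], 0.6), ([0.493, -0.302, 0.007], [392.0, 221.0], 0.6)]
back_mug [([0.292, 0.246, 0.028], [186.0, 284.0], 0.96), ([0.602, 0.083, 0.039], [255.0, 173.0], 0.88), ([0.338, -0.109, 0.023], [321.0, 274.0], 0.64)]
scene [[0.612, -0.337, 0.716, -0.358], [-0.791, -0.267, 0.55, -0.663], [0.005, -0.903, -0.43, 0.555], [0.0, 0.0, 0.0, 1.0]]
rack [([0.492, -0.069, 0.01], [299.0, 223.0], 0.76)]
tray [([0.474, -0.303, 0.004], [377.0, 258.0], 0.57)]
trivet [([0.46, 0.291, 0.01], [195.0, 193.0], 0.55)]
can [([
[... 583 characters left out ...]
088080e+01, -1.48157395e+01]), 'joint_velocities': array([-0.16369965,  0.00758315,  0.05940935,  0.17648281, -0.07331406,
        0.06308972]), 'effort': array([-1.41274260e-03, -3.90477812e+01,  1.87623328e+01,  4.22430351e+00,
        1.54976762e-02, -2.49355497e-05]), 'tcp_pos': array([0.18633143, 0.59656194, 0.22257052]), 'ee_rot': array([[ 9.54511600e-01, -2.98173784e-01, -1.00266206e-05],
       [-2.98173783e-01, -9.54511598e-01,  7.30834714e-05],
       [-3.13621008e-05, -6.67693458e-05, -9.99999997e-01]]), 'wrist_force': array([ 0.13348714,  0.01142654, -1.04307143]), 'moment': array([-0.00876605, -0.01323787,  0.01326355]), 'gripper_force': 0.0, 'gripper_width': 0.9999935005515288}
```

Run:
```python
from h import *
a=cv2.imread('pics/top0.png')[110:310,140:420]; cv2.imwrite('pics/tc.png',cv2.resize(a,None,fx=2.8,fy=2.8,interpolation=2))
a=cv2.imread('pics/scene0.png')[100:310,130:430]; cv2.imwrite('pics/sc.png',cv2.resize(a,None,fx=2.6,fy=2.6,interpolation=2))
```

```text
(no output)
```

View pics/tc.png

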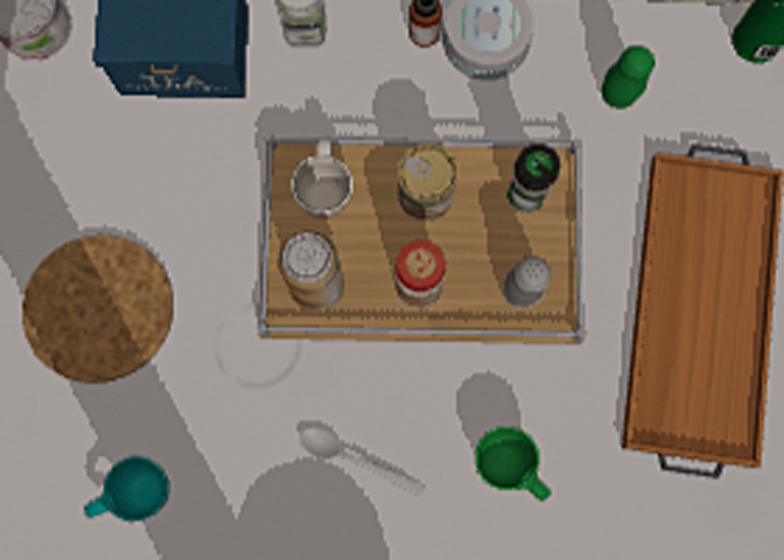

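View pics/sc.png

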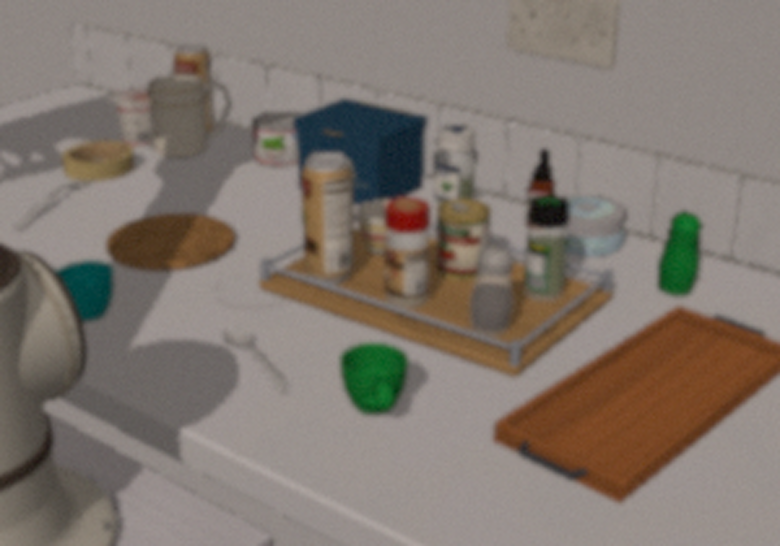

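The top crop shows the front row, left to right: can (310,265), red-capped jar (420,268), grey shaker (528,280). In the back row are the striped cup (322,182), tin (427,180) and black-capped jar (535,175). The trivet is on the left at (98,308) and the tray on the right.

Look-alikes, in full-picture pixels:
- **Shaker:** the green one is at (364,137). The grey one on the rack at (328,209) is ours.
- **Cups:** green at (321,274), teal at (188,284). Both stay put.
- **Tins and jars behind the rack:** (152,117) and (313,120). The tin in the rack at (292,173) is ours.

Next I'll fit the poses.

```bash
cat > fit.py <<'E'
from h import *
from scipy.optimize import minimize
S=4; t=np.linspace(0,2*np.pi,40,endpoint=False)
def cyl(prof): return np.vstack([np.c_[r*np.cos(t),r*np.sin(t),0*t+z] for r,z in prof])
def box(a,b,zs): return np.array([[x,y,z] for x in(-a/2,a/2) for y in(-b/2,b/2) for z in zs])
M={'can':cyl([(.0265,0),(.0265,.128),(.024,.134)]),'capped_jar':cyl([(.0215,0),(.0225,.106)]),'shaker':cyl([(.022,0),(.022,.02),(.017,.08),(.01,.09)]),
'tin':cyl([(.0285,0),(.0285,.072)]),'back_jar':cyl([(.02,0),(.02,.105)]),'trivet':cyl([(.075,0),(.075,.01)]),'rack':box(.204,.32,[0,.031]),'tray':box(.3,.13,[0,.02])}
def hullmask(c,P):
    m=np.zeros((420*S//2,560*S//2),np.uint8); h=cv2.convexHull((proj(c,P)*2*16).round().astype(np.int32)); cv2.fillConvexPoly(m,h,1,shift=4); return m
def masks(l,near,cams=('top','scene')):
    out={}
    for c in cams:
        b=[r['mask'] for r in trace(l,c)]; 
        def d(m):
            v,u=np.nonzero(m); return np.hypot(*(np.array([u.mean(),v.mean()])-proj(c,near)[0]))
        b=[m for m in b if d(m)<25]
        if b:
            m=min(b,key=d).astype(np.uint8); v,u=np.nonzero(m); h=cv2.convexHull(np.c_[u,v].astype(np.int32))
            f=np.zeros_like(m); cv2.fillConvexPoly(f,h,1); out[c]=cv2.resize(f,None,fx=2,fy=2,interpolation=0)
    return out
def fit(l,x0,z,yaw=False,cams=('top','scene')):
    near=[x0[0],x0[1],z+M[l][:,2].max()/2]; ms=masks(l,near,cams)
    def pose(p):
        a=p[2] if yaw else 0; R=np.array([[np.cos(a),-np.sin(a),0],[np.sin(a),np.cos(a),0],[0,0,1]]); return M[l]@R.T+[p[0],p[1],z]
    def cost(p):
        s=0
        for c,m in ms.items():
            h=hullmask(c,pose(p)); s+=1-(h&m).sum()/(h|m).sum()
        return s
    p0=list(x0)+([0.] if yaw else []); sim=[p0]+[[p0[j]+(.012 if j<2 else .08)*(i==j) for j in range(len(p0))] for i in range(len(p0))]
    r=minimize(cost,p0,method='Nelder-Mead',options=dict(initial_simplex=sim,xatol=2e-4,fatol=1e-4))
    print(l,r.x.round(4),round(r.fun,3),list(ms),flush=True); return r.x
E
python3 - <<'E'
from fit import *
capture('top');capture('scene')
for cams in(('top','scene'),('top',),('scene',)):
    print(cams)
    for l,x,z,y in [('rack',(.54,-.02),0,1),('tray',(.48,-.305),0,1),('trivet',(.46,.3),0,0),('can',(.49,.07),.012,0),('capped_jar',(.5,-.02),.012,0),('shaker',(.5,-.125),.012,0),('tin',(.595,-.022),.012,0),('back_jar',(.593,-.122),.012,0)]:
        try: fit(l,x,z,y,cams)
        except Exception as e: print(l,e)
E
```

```text
('top', 'scene')
rack [ 0.5518 -0.0189  0.0416] 0.157 ['top', 'scene']
tray [ 0.4997 -0.2996 -0.086 ] 0.114 ['top', 'scene']
trivet [0.4663 0.3008] 0.086 ['top', 'scene']
can [0.4973 0.0823] 0.207 ['top', 'scene']
capped_jar [ 0.505 -0.017] 0.192 ['top', 'scene']
shaker [ 0.5057 -0.1206] 0.168 ['top', 'scene']
tin [ 0.5996 -0.0204] 0.219 ['top', 'scene']
back_jar [ 0.6028 -0.121 ] 0.161 ['top', 'scene']
('top',)
rack [ 0.5515 -0.0184  0.0528] 0.044 ['top']
tray [ 0.4973 -0.2984 -0.0935] 0.082 ['top']
trivet [0.4658 0.2997] 0.023 ['top']
can [0.4953 0.0828] 0.113 ['top']
capped_jar [ 0.5016 -0.016 ] 0.115 ['top']
shaker [ 0.5056 -0.1207] 0.044 ['top']
tin [ 0.6    -0.0193] 0.095 ['top']
back_jar [ 0.6015 -0.1209] 0.07 ['top']
('scene',)
rack [ 0.5514 -0.0194  0.036 ] 0.109 ['scene']
tray [ 0.5004 -0.3001 -0.0822] 0.028 ['scene']
trivet [0.4685 0.3032] 0.052 ['scene']
can [0.5023 0.0865] 0.084 ['scene']
capped_jar [ 0.5035 -0.0182] 0.046 ['scene']
shaker [ 0.5114 -0.1178] 0.113 ['scene']
tin [ 0.6024 -0.0181] 0.123 ['scene']
back_jar [ 0.6052 -0.12  ] 0.083 ['scene']
```

Call:
servo_tool --deltas '[{"tz": -37, "az": -0.1, "claw": 80}, {"tz": -37, "az": -0.2, "claw": 80}, {"tz": -37, "az": -0.3028, "claw": 80}, {"tz": -37, "az": -0.3028, "claw": 80}, {"tz": -37, "az": -0.3028, "claw": 80}, {"tz": -37, "az": -0.3028, "claw": 80}]'

```text
schema error: expected keys tx, ty, tz, ax, ay, az, claw
```

Run:
```python
from h import *
s=sense();print(s['tcp_pos'],s['ee_rot'].round(4).tolist(),s['joints'].round(1))
a=cv2.imread('pics/scene0.png')[170:235,240:360]; cv2.imwrite('pics/sc2.png',cv2.resize(a,None,fx=6,fy=6,interpolation=2))
```

```text
[0.1863498  0.59655672 0.2225508 ] [[0.9545, -0.2982, 0.0], [-0.2982, -0.9545, 0.0], [0.0, -0.0, -1.0]] [ 87.5  22.    0.5   0.  -68.4 -14.8]
```

View pics/sc2.png

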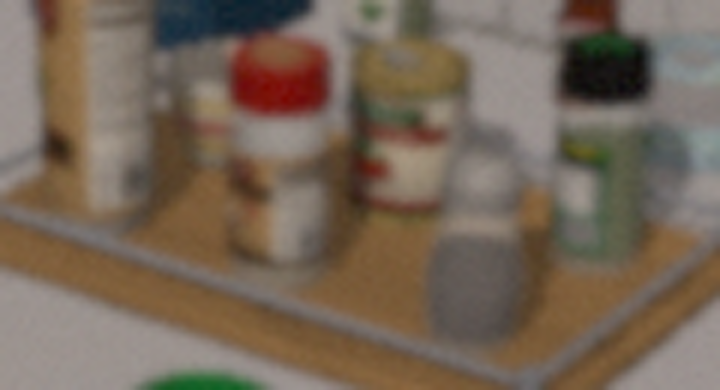

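The crop confirms the choice: red-capped jar at (280,150), grey shaker at (478,260) with its waist about halfway up, and the ring-pull tin at (412,130) behind them.

Call:
servo_tool --deltas '[{"tx": 0, "ty": 0, "tz": -20, "ax": 0, "ay": 0, "az": -0.1, "claw": 80}, {"tx": 0, "ty": 0, "tz": -37, "ax": 0, "ay": 0, "az": -0.2, "claw": 80}, {"tx": 0, "ty": 0, "tz": -37, "ax": 0, "ay": 0, "az": -0.3028, "claw": 80}, {"tx": 0, "ty": 0, "tz": -37, "ax": 0, "ay": 0, "az": -0.3028, "claw": 80}, {"tx": 0, "ty": 0, "tz": -37, "ax": 0, "ay": 0, "az": -0.3028, "claw": 80}]'

```text
time_s: 3.12
tcp_pos: [0.1862, 0.5963, 0.2593]
ee_rot: [[1.0, -0.003, -0.0], [-0.003, -1.0, -0.0], [-0.0, 0.0, -1.0]]
wrist_force: [-1.0, -0.4, -0.8]
gripper_width: 0.921
gripper_force: 0.0
```

Run:
```python
from h import *
s=sense();print(s['tcp_pos'],s['ee_rot'].round(4).tolist(),s['joints'].round(1))
```

```text
[0.18619208 0.59627799 0.25926808] [[1.0, -0.0028, -0.0005], [-0.0028, -1.0, -0.0005], [-0.0005, 0.0005, -1.0]] [ 87.5  20.8   3.9  -0.  -73.1   2.4]
```

Call:
servo_tool --deltas '[{"tx": 19, "ty": 32, "tz": 0, "ax": 0, "ay": 0, "az": -3e-10, "claw": 80}, {"tx": 40, "ty": 66, "tz": 0, "ax": 0, "ay": 0, "az": 0, "claw": 80}, {"tx": 60, "ty": 99, "tz": 0, "ax": 0, "ay": 0, "az": 0, "claw": 80}, {"tx": 80, "ty": 132, "tz": 0, "ax": 0, "ay": 0, "az": 0, "claw": 80}, {"tx": 100, "ty": 165, "tz": 0, "ax": 0, "ay": 0, "az": 0, "claw": 80}, {"tx": 120, "ty": 198, "tz": 0, "ax": 0, "ay": 0, "az": 0, "claw": 80}, {"tx": 140, "ty": 231, "tz": 0, "ax": 0, "ay": 0, "az": 0, "claw": 80}, {"tx": 160, "ty": 264, "tz": 0, "ax": 0, "ay": 0, "az": 0, "claw": 80}, {"tx": 180, "ty": 297, "tz": 0, "ax": 0, "ay": 0, "az": 0, "claw": 80}, {"tx": 200, "ty": 330, "tz": 0, "ax": 0, "ay": 0, "az": 0, "claw": 80}, {"tx": 220, "ty": 363, "tz": 0, "ax": 0, "ay": 0, "az": 0, "claw": 80}, {"tx": 240, "ty": 396, "tz": 0, "ax": 0, "ay": 0, "az": 0, "claw": 80}]'

```text
time_s: 4.12
tcp_pos: [0.4265, 0.1985, 0.2591]
ee_rot: [[1.0, -0.002, -0.001], [-0.002, -1.0, -0.001], [-0.001, 0.001, -1.0]]
wrist_force: [0.4, 1.1, -0.4]
gripper_width: 0.922
gripper_force: 0.0
```

Call:
servo_tool --deltas '[{"tx": 20, "ty": 33, "tz": 0, "ax": 0, "ay": 0, "az": 0, "claw": 80}, {"tx": 40, "ty": 66, "tz": 0, "ax": 0, "ay": 0, "az": 0, "claw": 80}, {"tx": 60, "ty": 95, "tz": 0, "ax": 0, "ay": 0, "az": 0, "claw": 80}, {"tx": 73, "ty": 119, "tz": 0, "ax": 0, "ay": 0, "az": 0, "claw": 80}, {"tx": 73, "ty": 119, "tz": 0, "ax": 0, "ay": 0, "az": 0, "claw": 80}, {"tx": 73, "ty": 119, "tz": 0, "ax": 0, "ay": 0, "az": 0, "claw": 80}, {"tx": 73, "ty": 119, "tz": 0, "ax": 0, "ay": 0, "az": 0, "claw": 80}]'

```text
time_s: 4.7
tcp_pos: [0.4988, 0.0815, 0.2589]
ee_rot: [[1.0, -0.002, -0.001], [-0.002, -1.0, -0.0], [-0.001, 0.0, -1.0]]
wrist_force: [0.1, 1.2, 0.9]
gripper_width: 0.917
gripper_force: 0.0
```

Run:
```python
from h import *
s=sense();print(s['tcp_pos'],s['ee_rot'].round(4).tolist(),s['joints'].round(1))
```

```text
[0.49883162 0.08153728 0.2588849 ] [[1.0, -0.0016, -0.0014], [-0.0016, -1.0, -0.0003], [-0.0014, 0.0003, -1.0]] [ 27.7   8.9 -12.4  -0.  -68.8  62.2]
```

Call:
servo_tool --deltas '[{"tx": 0, "ty": 0, "tz": 25, "ax": 0, "ay": 0, "az": 0, "claw": 80}, {"tx": 0, "ty": 0, "tz": 55, "ax": 0, "ay": 0, "az": 0, "claw": 80}, {"tx": 0, "ty": 0, "tz": 85, "ax": 0, "ay": 0, "az": 0, "claw": 80}, {"tx": 0, "ty": 0, "tz": 115, "ax": 0, "ay": 0, "az": 0, "claw": 80}, {"tx": 0, "ty": 0, "tz": 140, "ax": 0, "ay": 0, "az": 0, "claw": 80}, {"tx": 0, "ty": 0, "tz": 160, "ax": 0, "ay": 0, "az": 0, "claw": 80}, {"tx": 0, "ty": 0, "tz": 171, "ax": 0, "ay": 0, "az": 0, "claw": 80}, {"tx": 0, "ty": 0, "tz": 171, "ax": 0, "ay": 0, "az": 0, "claw": 80}, {"tx": 0, "ty": 0, "tz": 171, "ax": 0, "ay": 0, "az": 0, "claw": 80}]'

```text
time_s: 5.45
tcp_pos: [0.4989, 0.0825, 0.0884]
ee_rot: [[1.0, 0.002, -0.001], [0.002, -1.0, -0.001], [-0.001, 0.001, -1.0]]
wrist_force: [-0.0, 0.6, 0.9]
gripper_width: 0.921
gripper_force: 0.0
```

Run:
```python
from h import *
for c in('top','scene'):
    im=capture(c); cv2.imwrite(f'pics/{c}1.png',im)
a=cv2.imread('pics/top1.png')[140:240,200:350]; b=cv2.imread('pics/scene1.png')[130:250,210:360]
cv2.imwrite('pics/m1.png',np.vstack([cv2.resize(a,(450,300)),cv2.resize(b,(375,300)).copy() if 0 else cv2.resize(b,(450,300))]))
```

```text
(no output)
```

View pics/m1.png

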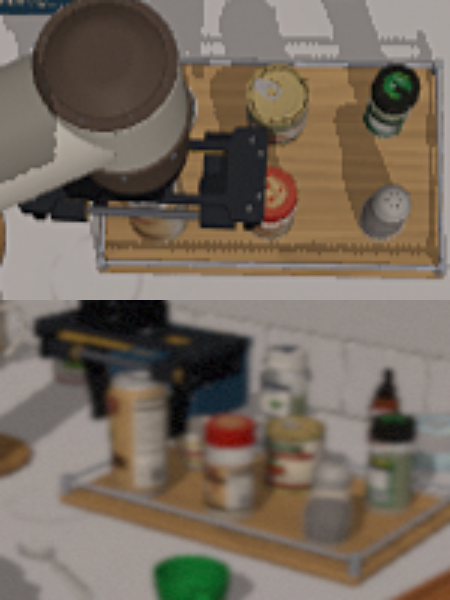

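Run:
```python
from h import *
P=[[.499,.1225,.088],[.499,.0425,.088],[.499,.0425,.158],[.499,.082,.146],[.499,.082,.158]]
for c,o,s,y0 in(('top',(200,140),3,0),('scene',(210,130),(3,2.5),300)):
    print(c,((proj(c,P)-o)*s+[0,y0]).round().tolist())
im=cv2.imread('pics/scene1.png')[130:220,210:310]; im=cv2.resize(im,None,fx=7,fy=6,interpolation=2)
for p in (proj('scene',P)-[210,130])*[7,6]: cv2.circle(im,tuple(int(v) for v in p),4,(0,255,0),-1)
cv2.imwrite('pics/m2.png',im)
```

```text
top [[108.0, 194.0], [201.0, 199.0], [198.0, 180.0], [150.0, 181.0], [149.0, 177.0]]
scene [[105.0, 419.0], [172.0, 436.0], [172.0, 375.0], [137.0, 377.0], [137.0, 367.0]]
```

View pics/m2.png

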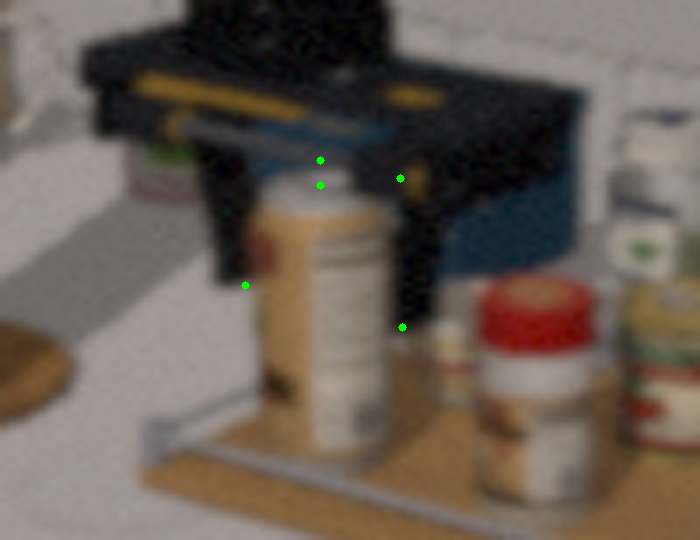

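Call:
servo_tool --deltas '[{"tx": 0, "ty": 0, "tz": 0, "ax": 0, "ay": 0, "az": 0, "claw": 45}, {"tx": 0, "ty": 0, "tz": 0, "ax": 0, "ay": 0, "az": 0, "claw": 45}, {"tx": 0, "ty": 0, "tz": 0, "ax": 0, "ay": 0, "az": 0, "claw": 45}, {"tx": 0, "ty": 0, "tz": 0, "ax": 0, "ay": 0, "az": 0, "claw": 45}, {"tx": 0, "ty": 0, "tz": 0, "ax": 0, "ay": 0, "az": 0, "claw": 45}, {"tx": 0, "ty": 0, "tz": 0, "ax": 0, "ay": 0, "az": 0, "claw": 45}, {"tx": 0, "ty": 0, "tz": 0, "ax": 0, "ay": 0, "az": 0, "claw": 45}, {"tx": 0, "ty": 0, "tz": 0, "ax": 0, "ay": 0, "az": 0, "claw": 45}]'

```text
time_s: 6.22
tcp_pos: [0.4996, 0.0817, 0.0888]
ee_rot: [[1.0, 0.0, 0.001], [0.0, -1.0, 0.0], [0.001, -0.0, -1.0]]
wrist_force: [0.2, 0.3, 1.2]
gripper_width: 0.586
gripper_force: 29.9
```

Call:
servo_tool --deltas '[{"tx": 0, "ty": 0, "tz": -10, "ax": 0, "ay": 0, "az": 0, "claw": 45}, {"tx": 0, "ty": 0, "tz": -30, "ax": 0, "ay": 0, "az": 0, "claw": 45}, {"tx": 0, "ty": 0, "tz": -55, "ax": 0, "ay": 0, "az": 0, "claw": 45}, {"tx": 0, "ty": 0, "tz": -80, "ax": 0, "ay": 0, "az": 0, "claw": 45}, {"tx": 0, "ty": 0, "tz": -105, "ax": 0, "ay": 0, "az": 0, "claw": 45}, {"tx": 0, "ty": 0, "tz": -130, "ax": 0, "ay": 0, "az": 0, "claw": 45}, {"tx": 0, "ty": 0, "tz": -145, "ax": 0, "ay": 0, "az": 0, "claw": 45}, {"tx": 0, "ty": 0, "tz": -150, "ax": 0, "ay": 0, "az": 0, "claw": 45}, {"tx": 4, "ty": 18, "tz": -150, "ax": 0, "ay": 0, "az": 0, "claw": 45}, {"tx": 11, "ty": 48, "tz": -150, "ax": 0, "ay": 0, "az": 0, "claw": 45}, {"tx": 18, "ty": 78, "tz": -150, "ax": 0, "ay": 0, "az": 0, "claw": 45}, {"tx": 25, "ty": 108, "tz": -150, "ax": 0, "ay": 0, "az": 0, "claw": 45}]'

```text
time_s: 7.22
tcp_pos: [0.5232, -0.0274, 0.2365]
ee_rot: [[1.0, 0.001, -0.004], [0.001, -1.0, 0.0], [-0.004, -0.0, -1.0]]
wrist_force: [0.6, 0.1, -3.3]
gripper_width: 0.589
gripper_force: 29.9
```

Call:
servo_tool --deltas '[{"tx": 7, "ty": 30, "tz": 0, "ax": 0, "ay": 0, "az": 0, "claw": 45}, {"tx": 14, "ty": 60, "tz": 0, "ax": 0, "ay": 0, "az": 0, "claw": 45}, {"tx": 21, "ty": 90, "tz": 0, "ax": 0, "ay": 0, "az": 0, "claw": 45}, {"tx": 28, "ty": 120, "tz": 0, "ax": 0, "ay": 0, "az": 0, "claw": 45}, {"tx": 35, "ty": 150, "tz": 0, "ax": 0, "ay": 0, "az": 0, "claw": 45}, {"tx": 42, "ty": 180, "tz": 0, "ax": 0, "ay": 0, "az": 0, "claw": 45}, {"tx": 49, "ty": 210, "tz": 0, "ax": 0, "ay": 0, "az": 0, "claw": 45}, {"tx": 56, "ty": 240, "tz": 0, "ax": 0, "ay": 0, "az": 0, "claw": 45}, {"tx": 62, "ty": 265, "tz": 0, "ax": 0, "ay": 0, "az": 0, "claw": 45}, {"tx": 65, "ty": 281, "tz": 0, "ax": 0, "ay": 0, "az": 0, "claw": 45}, {"tx": 65, "ty": 281, "tz": 0, "ax": 0, "ay": 0, "az": 0, "claw": 45}, {"tx": 65, "ty": 281, "tz": 0, "ax": 0, "ay": 0, "az": 0, "claw": 45}]'

```text
time_s: 8.22
tcp_pos: [0.5882, -0.3078, 0.2353]
ee_rot: [[1.0, -0.002, -0.005], [-0.002, -1.0, 0.002], [-0.005, -0.002, -1.0]]
wrist_force: [0.4, 0.4, -3.4]
gripper_width: 0.591
gripper_force: 29.9
```

Run:
```python
from h import *
s=sense();print(s['tcp_pos'],s['ee_rot'].round(4).tolist(),s['joints'].round(1),s['gripper_width'])
a=capture('scene')[90:300,200:480]; cv2.imwrite('pics/m3.png',cv2.resize(a,None,fx=2.8,fy=2.8,interpolation=2))
```

```text
[ 0.58818804 -0.3078409   0.23532617] [[1.0, -0.0022, -0.0049], [-0.0022, -1.0, 0.0024], [-0.0049, -0.0024, -1.0]] [-1.370e+01  2.560e+01  8.000e+00 -1.000e-01 -7.260e+01  1.036e+02] 0.5913431872228816
```

View pics/m3.png

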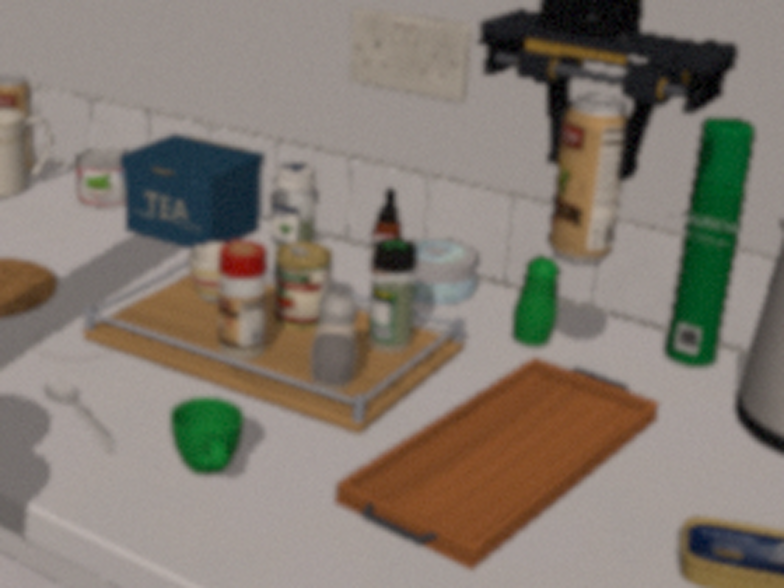

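Call:
servo_tool --deltas '[{"tx": 0, "ty": 0, "tz": 15, "ax": 0, "ay": 0, "az": 0, "claw": 45}, {"tx": 0, "ty": 0, "tz": 40, "ax": 0, "ay": 0, "az": 0, "claw": 45}, {"tx": 0, "ty": 0, "tz": 70, "ax": 0, "ay": 0, "az": 0, "claw": 45}, {"tx": 0, "ty": 0, "tz": 100, "ax": 0, "ay": 0, "az": 0, "claw": 45}, {"tx": 0, "ty": 0, "tz": 122, "ax": 0, "ay": 0, "az": 0, "claw": 45}, {"tx": 0, "ty": 0, "tz": 138, "ax": 0, "ay": 0, "az": 0, "claw": 45}, {"tx": 0, "ty": 0, "tz": 146, "ax": 0, "ay": 0, "az": 0, "claw": 45}, {"tx": 0, "ty": 0, "tz": 150, "ax": 0, "ay": 0, "az": 0, "claw": 45}, {"tx": 0, "ty": 0, "tz": 152, "ax": 0, "ay": 0, "az": 0, "claw": 45}, {"tx": 0, "ty": 0, "tz": 152, "ax": 0, "ay": 0, "az": 0, "claw": 45}, {"tx": 0, "ty": 0, "tz": 152, "ax": 0, "ay": 0, "az": 0, "claw": 45}]'

```text
time_s: 9.18
tcp_pos: [0.5902, -0.3075, 0.088]
ee_rot: [[1.0, 0.0, 0.002], [0.0, -1.0, -0.001], [0.002, 0.001, -1.0]]
wrist_force: [-0.2, 1.1, -3.0]
gripper_width: 0.589
gripper_force: 29.9
```

Call:
servo_tool --deltas '[{"tx": 0, "ty": 0, "tz": 2, "ax": 0, "ay": 0, "az": 0, "claw": 45}, {"tx": 0, "ty": 0, "tz": 4, "ax": 0, "ay": 0, "az": 0, "claw": 45}, {"tx": 0, "ty": 0, "tz": 4, "ax": 0, "ay": 0, "az": 0, "claw": 45}, {"tx": 0, "ty": 0, "tz": 4, "ax": 0, "ay": 0, "az": 0, "claw": 45}]'

```text
time_s: 9.52
tcp_pos: [0.5895, -0.3076, 0.0829]
ee_rot: [[1.0, -0.0, 0.001], [-0.0, -1.0, -0.0], [0.001, 0.0, -1.0]]
wrist_force: [0.8, 0.5, -2.0]
gripper_width: 0.591
gripper_force: 29.9
```

Call:
servo_tool --deltas '[{"tx": 0, "ty": 0, "tz": 1, "ax": 0, "ay": 0, "az": 0, "claw": 45}, {"tx": 0, "ty": 0, "tz": 1, "ax": 0, "ay": 0, "az": 0, "claw": 45}, {"tx": 0, "ty": 0, "tz": 1, "ax": 0, "ay": 0, "az": 0, "claw": 80}, {"tx": 0, "ty": 0, "tz": 1, "ax": 0, "ay": 0, "az": 0, "claw": 80}, {"tx": 0, "ty": 0, "tz": 1, "ax": 0, "ay": 0, "az": 0, "claw": 80}, {"tx": 0, "ty": 0, "tz": 1, "ax": 0, "ay": 0, "az": 0, "claw": 80}, {"tx": 0, "ty": 0, "tz": -15, "ax": 0, "ay": 0, "az": 0, "claw": 80}, {"tx": 0, "ty": 0, "tz": -50, "ax": 0, "ay": 0, "az": 0, "claw": 80}, {"tx": 0, "ty": 0, "tz": -85, "ax": 0, "ay": 0, "az": 0, "claw": 80}, {"tx": 0, "ty": 0, "tz": -110, "ax": 0, "ay": 0, "az": 0, "claw": 80}, {"tx": 0, "ty": 0, "tz": -110, "ax": 0, "ay": 0, "az": 0, "claw": 80}, {"tx": -8, "ty": -27, "tz": -110, "ax": 0, "ay": 0, "az": 0, "claw": 80}]'

```text
time_s: 10.52
tcp_pos: [0.5833, -0.2836, 0.1943]
ee_rot: [[1.0, -0.004, 0.006], [-0.004, -1.0, -0.003], [0.006, 0.003, -1.0]]
wrist_force: [0.2, 0.9, -0.3]
gripper_width: 0.92
gripper_force: 0.0
```

Call:
servo_tool --deltas '[{"tx": -10, "ty": -35, "tz": 0, "ax": 0, "ay": 0, "az": 0, "claw": 80}, {"tx": -21, "ty": -70, "tz": 0, "ax": 0, "ay": 0, "az": 0, "claw": 80}, {"tx": -31, "ty": -105, "tz": 0, "ax": 0, "ay": 0, "az": 0, "claw": 80}, {"tx": -42, "ty": -140, "tz": 0, "ax": 0, "ay": 0, "az": 0, "claw": 80}, {"tx": -52, "ty": -175, "tz": 0, "ax": 0, "ay": 0, "az": 0, "claw": 80}, {"tx": -62, "ty": -210, "tz": 0, "ax": 0, "ay": 0, "az": 0, "claw": 80}, {"tx": -72, "ty": -242, "tz": 0, "ax": 0, "ay": 0, "az": 0, "claw": 80}, {"tx": -78, "ty": -263, "tz": 0, "ax": 0, "ay": 0, "az": 0, "claw": 80}, {"tx": -78, "ty": -263, "tz": 0, "ax": 0, "ay": 0, "az": 0, "claw": 80}, {"tx": -78, "ty": -263, "tz": 0, "ax": 0, "ay": 0, "az": 0, "claw": 80}, {"tx": -78, "ty": -263, "tz": 0, "ax": 0, "ay": 0, "az": 0, "claw": 80}]'

```text
time_s: 11.43
tcp_pos: [0.5035, -0.0177, 0.1925]
ee_rot: [[1.0, 0.0, 0.0], [0.0, -1.0, -0.0], [0.0, 0.0, -1.0]]
wrist_force: [1.1, -1.0, 0.4]
gripper_width: 0.92
gripper_force: 0.0
```

Run:
```python
from fit import *
a=capture('scene')[90:300,200:480]; cv2.imwrite('pics/m4.png',cv2.resize(a,None,fx=2.8,fy=2.8,interpolation=2)); capture('top')
fit('can',(.59,-.307),.006)
s=sense();print(s['tcp_pos'])
```

```text
can [ 0.587  -0.3058] 0.244 ['top', 'scene']
[ 0.50350904 -0.01837404  0.19229924]
```

View pics/m4.png

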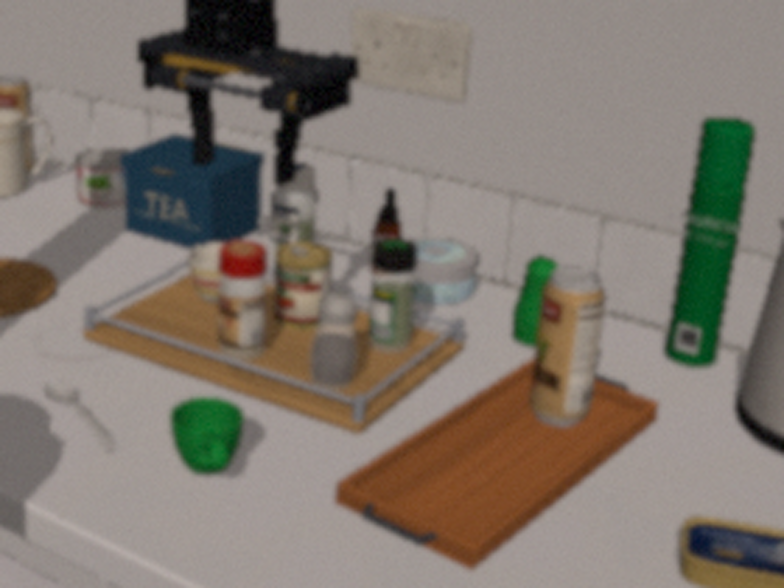

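The can stands on the tray at (570,345), and the gripper is above the jar. Next is the jar.

Call:
servo_tool --deltas '[{"tx": 1, "ty": 0, "tz": 20, "ax": 0, "ay": 0, "az": 0, "claw": 80}, {"tx": 1, "ty": 0, "tz": 50, "ax": 0, "ay": 0, "az": 0, "claw": 80}, {"tx": 1, "ty": 0, "tz": 80, "ax": 0, "ay": 0, "az": 0, "claw": 80}, {"tx": 1, "ty": 0, "tz": 102, "ax": 0, "ay": 0, "az": 0, "claw": 80}, {"tx": 1, "ty": 0, "tz": 111, "ax": 0, "ay": 0, "az": 0, "claw": 80}, {"tx": 1, "ty": 0, "tz": 111, "ax": 0, "ay": 0, "az": 0, "claw": 80}, {"tx": 1, "ty": 0, "tz": 111, "ax": 0, "ay": 0, "az": 0, "claw": 60}, {"tx": 1, "ty": 0, "tz": 111, "ax": 0, "ay": 0, "az": 0, "claw": 50}, {"tx": 1, "ty": 0, "tz": 111, "ax": 0, "ay": 0, "az": 0, "claw": 38}, {"tx": 1, "ty": 0, "tz": 111, "ax": 0, "ay": 0, "az": 0, "claw": 38}, {"tx": 1, "ty": 0, "tz": 111, "ax": 0, "ay": 0, "az": 0, "claw": 38}, {"tx": 1, "ty": 0, "tz": 111, "ax": 0, "ay": 0, "az": 0, "claw": 38}]'

```text
time_s: 12.63
tcp_pos: [0.5047, -0.0173, 0.0822]
ee_rot: [[1.0, 0.0, 0.001], [0.0, -1.0, 0.0], [0.001, -0.0, -1.0]]
wrist_force: [-0.6, 0.3, 0.2]
gripper_width: 0.552
gripper_force: 0.0
```

Call:
servo_tool --deltas '[{"tx": 0, "ty": 0, "tz": 0, "ax": 0, "ay": 0, "az": 0, "claw": 38}, {"tx": 0, "ty": 0, "tz": 0, "ax": 0, "ay": 0, "az": 0, "claw": 38}]'

```text
time_s: 12.8
tcp_pos: [0.5046, -0.0173, 0.082]
ee_rot: [[1.0, 0.0, 0.001], [0.0, -1.0, 0.0], [0.001, -0.0, -1.0]]
wrist_force: [-1.0, 0.8, 3.2]
gripper_width: 0.502
gripper_force: 30.0
```

Call:
servo_tool --deltas '[{"tx": 0, "ty": 0, "tz": -10, "ax": 0, "ay": 0, "az": 0, "claw": 38}, {"tx": 0, "ty": 0, "tz": -30, "ax": 0, "ay": 0, "az": 0, "claw": 38}, {"tx": 0, "ty": 0, "tz": -60, "ax": 0, "ay": 0, "az": 0, "claw": 38}, {"tx": 0, "ty": 0, "tz": -90, "ax": 0, "ay": 0, "az": 0, "claw": 38}, {"tx": 0, "ty": 0, "tz": -110, "ax": 0, "ay": 0, "az": 0, "claw": 38}, {"tx": 0, "ty": 0, "tz": -120, "ax": 0, "ay": 0, "az": 0, "claw": 38}, {"tx": 0, "ty": 0, "tz": -120, "ax": 0, "ay": 0, "az": 0, "claw": 38}, {"tx": 0, "ty": 20, "tz": -120, "ax": 0, "ay": 0, "az": 0, "claw": 38}, {"tx": 0, "ty": 50, "tz": -120, "ax": 0, "ay": 0, "az": 0, "claw": 38}, {"tx": 0, "ty": 80, "tz": -120, "ax": 0, "ay": 0, "az": 0, "claw": 38}, {"tx": 0, "ty": 110, "tz": -120, "ax": 0, "ay": 0, "az": 0, "claw": 38}, {"tx": 0, "ty": 140, "tz": -120, "ax": 0, "ay": 0, "az": 0, "claw": 38}]'

```text
time_s: 13.8
tcp_pos: [0.5029, -0.1584, 0.1991]
ee_rot: [[1.0, 0.0, -0.004], [0.0, -1.0, 0.001], [-0.004, -0.001, -1.0]]
wrist_force: [1.3, 1.0, -1.6]
gripper_width: 0.498
gripper_force: 30.0
```

Call:
servo_tool --deltas '[{"tx": 0, "ty": 30, "tz": 0, "ax": 0, "ay": 0, "az": 0, "claw": 38}, {"tx": -2, "ty": 60, "tz": 0, "ax": 0, "ay": 0, "az": 0, "claw": 38}, {"tx": -4, "ty": 90, "tz": 0, "ax": 0, "ay": 0, "az": 0, "claw": 38}, {"tx": -6, "ty": 120, "tz": 0, "ax": 0, "ay": 0, "az": 0, "claw": 38}, {"tx": -6, "ty": 137, "tz": 0, "ax": 0, "ay": 0, "az": 0, "claw": 38}, {"tx": -6, "ty": 143, "tz": 0, "ax": 0, "ay": 0, "az": 0, "claw": 38}, {"tx": -6, "ty": 143, "tz": 0, "ax": 0, "ay": 0, "az": 0, "claw": 38}, {"tx": -6, "ty": 143, "tz": 25, "ax": 0, "ay": 0, "az": 0, "claw": 38}, {"tx": -6, "ty": 143, "tz": 55, "ax": 0, "ay": 0, "az": 0, "claw": 38}, {"tx": -6, "ty": 143, "tz": 80, "ax": 0, "ay": 0, "az": 0, "claw": 38}, {"tx": -6, "ty": 143, "tz": 100, "ax": 0, "ay": 0, "az": 0, "claw": 38}, {"tx": -6, "ty": 143, "tz": 110, "ax": 0, "ay": 0, "az": 0, "claw": 38}]'

```text
time_s: 14.8
tcp_pos: [0.4961, -0.2982, 0.0878]
ee_rot: [[1.0, 0.001, -0.006], [0.001, -1.0, 0.003], [-0.006, -0.003, -1.0]]
wrist_force: [-0.6, 0.5, -1.1]
gripper_width: 0.505
gripper_force: 29.9
```

Call:
servo_tool --deltas '[{"tx": 0, "ty": 0, "tz": 5, "ax": 0, "ay": 0, "az": 0, "claw": 38}, {"tx": 0, "ty": 0, "tz": 10, "ax": 0, "ay": 0, "az": 0, "claw": 38}, {"tx": 0, "ty": 0, "tz": 13, "ax": 0, "ay": 0, "az": 0, "claw": 38}, {"tx": 0, "ty": 0, "tz": 14, "ax": 0, "ay": 0, "az": 0, "claw": 38}, {"tx": 0, "ty": 0, "tz": 15, "ax": 0, "ay": 0, "az": 0, "claw": 38}, {"tx": 0, "ty": 0, "tz": 15, "ax": 0, "ay": 0, "az": 0, "claw": 38}, {"tx": 0, "ty": 0, "tz": 15, "ax": 0, "ay": 0, "az": 0, "claw": 38}]'

```text
time_s: 15.38
tcp_pos: [0.4987, -0.3006, 0.0772]
ee_rot: [[1.0, -0.0, 0.001], [-0.0, -1.0, -0.0], [0.001, 0.0, -1.0]]
wrist_force: [-0.3, 0.9, -0.6]
gripper_width: 0.5
gripper_force: 29.9
```

Call:
servo_tool --deltas '[{"tx": 0, "ty": 0, "tz": 1, "ax": 0, "ay": 0, "az": 0, "claw": 38}, {"tx": 0, "ty": 0, "tz": 1.5, "ax": 0, "ay": 0, "az": 0, "claw": 38}, {"tx": 0, "ty": 0, "tz": 1.5, "ax": 0, "ay": 0, "az": 0, "claw": 38}, {"tx": 0, "ty": 0, "tz": 1.5, "ax": 0, "ay": 0, "az": 0, "claw": 75}, {"tx": 0, "ty": 0, "tz": 1.5, "ax": 0, "ay": 0, "az": 0, "claw": 75}, {"tx": 0, "ty": 0, "tz": 1.5, "ax": 0, "ay": 0, "az": 0, "claw": 75}, {"tx": 0, "ty": 0, "tz": 1.5, "ax": 0, "ay": 0, "az": 0, "claw": 75}, {"tx": 0, "ty": 0, "tz": -20, "ax": 0, "ay": 0, "az": 0, "claw": 75}, {"tx": 0, "ty": 0, "tz": -55, "ax": 0, "ay": 0, "az": 0, "claw": 75}, {"tx": 0, "ty": 0, "tz": -85, "ax": 0, "ay": 0, "az": 0, "claw": 75}, {"tx": 0, "ty": 0, "tz": -100, "ax": 0, "ay": 0, "az": 0, "claw": 75}, {"tx": 0, "ty": 0, "tz": -100, "ax": 0, "ay": 0, "az": 0, "claw": 75}]'

```text
time_s: 16.38
tcp_pos: [0.5007, -0.3015, 0.1811]
ee_rot: [[1.0, 0.001, 0.008], [0.001, -1.0, -0.004], [0.008, 0.004, -1.0]]
wrist_force: [1.6, 0.3, 0.0]
gripper_width: 0.858
gripper_force: 0.0
```

Call:
servo_tool --deltas '[{"tx": 1, "ty": -25, "tz": 0, "ax": 0, "ay": 0, "az": 0, "claw": 75}, {"tx": 3, "ty": -60, "tz": 0, "ax": 0, "ay": 0, "az": 0, "claw": 75}, {"tx": 5, "ty": -95, "tz": 0, "ax": 0, "ay": 0, "az": 0, "claw": 75}, {"tx": 7, "ty": -130, "tz": 0, "ax": 0, "ay": 0, "az": 0, "claw": 75}, {"tx": 8, "ty": -160, "tz": 0, "ax": 0, "ay": 0, "az": 0, "claw": 75}, {"tx": 9, "ty": -178, "tz": 0, "ax": 0, "ay": 0, "az": 0, "claw": 75}, {"tx": 9, "ty": -180, "tz": 0, "ax": 0, "ay": 0, "az": 0, "claw": 75}, {"tx": 9, "ty": -180, "tz": 0, "ax": 0, "ay": 0, "az": 0, "claw": 75}, {"tx": 9, "ty": -180, "tz": 0, "ax": 0, "ay": 0, "az": 0, "claw": 75}, {"tx": 9, "ty": -180, "tz": 0, "ax": 0, "ay": 0, "az": 0, "claw": 75}]'

```text
time_s: 17.22
tcp_pos: [0.5071, -0.1213, 0.1761]
ee_rot: [[1.0, -0.001, -0.001], [-0.001, -1.0, -0.0], [-0.001, 0.0, -1.0]]
wrist_force: [0.2, 0.7, -0.2]
gripper_width: 0.865
gripper_force: 0.0
```

Run:
```python
from fit import *
capture('scene');capture('top')
fit('can',(.59,-.307),.006);fit('capped_jar',(.499,-.3),.006)
fit('shaker',(.507,-.12),.012,cams=('scene',));fit('shaker',(.507,-.12),.012,cams=('top',))
s=sense();print(s['tcp_pos'])
```

```text
can [ 0.5879 -0.3072] 0.241 ['top', 'scene']
capped_jar [ 0.4968 -0.3016] 0.15 ['top', 'scene']
shaker [ 0.5071 -0.1209] 0.092 ['scene']
shaker [ 0.5058 -0.1204] 0.22 ['top']
[ 0.50730018 -0.12074052  0.17652135]
```

Call:
servo_tool --deltas '[{"tx": 0, "ty": 0, "tz": 20, "ax": 0, "ay": 0, "az": 0, "claw": 75}, {"tx": 0, "ty": 0, "tz": 50, "ax": 0, "ay": 0, "az": 0, "claw": 75}, {"tx": 0, "ty": 0, "tz": 80, "ax": 0, "ay": 0, "az": 0, "claw": 75}, {"tx": 0, "ty": 0, "tz": 107, "ax": 0, "ay": 0, "az": 0, "claw": 75}, {"tx": 0, "ty": 0, "tz": 124, "ax": 0, "ay": 0, "az": 0, "claw": 75}, {"tx": 0, "ty": 0, "tz": 131, "ax": 0, "ay": 0, "az": 0, "claw": 75}, {"tx": 0, "ty": 0, "tz": 131, "ax": 0, "ay": 0, "az": 0, "claw": 75}, {"tx": 0, "ty": 0, "tz": 131, "ax": 0, "ay": 0, "az": 0, "claw": 60}, {"tx": 0, "ty": 0, "tz": 131, "ax": 0, "ay": 0, "az": 0, "claw": 50}, {"tx": 0, "ty": 0, "tz": 131, "ax": 0, "ay": 0, "az": 0, "claw": 40}, {"tx": 0, "ty": 0, "tz": 131, "ax": 0, "ay": 0, "az": 0, "claw": 28}, {"tx": 0, "ty": 0, "tz": 131, "ax": 0, "ay": 0, "az": 0, "claw": 28}]'

```text
time_s: 18.62
tcp_pos: [0.5079, -0.1204, 0.0465]
ee_rot: [[1.0, 0.0, 0.002], [0.0, -1.0, 0.0], [0.002, -0.0, -1.0]]
wrist_force: [-0.1, 0.5, 0.1]
gripper_width: 0.568
gripper_force: 0.0
```

Call:
servo_tool --deltas '[{"tx": 0, "ty": 0, "tz": 0, "ax": 0, "ay": 0, "az": 0, "claw": 28}, {"tx": 0, "ty": 0, "tz": 0, "ax": 0, "ay": 0, "az": 0, "claw": 28}, {"tx": 0, "ty": 0, "tz": 0, "ax": 0, "ay": 0, "az": 0, "claw": 28}]'

```text
time_s: 18.87
tcp_pos: [0.5077, -0.1204, 0.046]
ee_rot: [[1.0, 0.0, 0.001], [0.0, -1.0, -0.0], [0.001, 0.0, -1.0]]
wrist_force: [0.1, 0.5, 2.0]
gripper_width: 0.454
gripper_force: 30.1
```

Call:
servo_tool --deltas '[{"tx": 0, "ty": 0, "tz": -8, "ax": 0, "ay": 0, "az": 0, "claw": 28}, {"tx": 0, "ty": 0, "tz": -25, "ax": 0, "ay": 0, "az": 0, "claw": 28}, {"tx": 0, "ty": 0, "tz": -50, "ax": 0, "ay": 0, "az": 0, "claw": 28}, {"tx": 0, "ty": 0, "tz": -75, "ax": 0, "ay": 0, "az": 0, "claw": 28}, {"tx": 0, "ty": 0, "tz": -90, "ax": 0, "ay": 0, "az": 0, "claw": 28}, {"tx": -10, "ty": 17, "tz": -90, "ax": 0, "ay": 0, "az": 0, "claw": 28}, {"tx": -25, "ty": 43, "tz": -90, "ax": 0, "ay": 0, "az": 0, "claw": 28}, {"tx": -40, "ty": 70, "tz": -90, "ax": 0, "ay": 0, "az": 0, "claw": 28}, {"tx": -55, "ty": 96, "tz": -90, "ax": 0, "ay": 0, "az": 0, "claw": 28}, {"tx": -70, "ty": 122, "tz": -90, "ax": 0, "ay": 0, "az": 0, "claw": 28}, {"tx": -85, "ty": 148, "tz": -90, "ax": 0, "ay": 0, "az": 0, "claw": 28}, {"tx": -95, "ty": 166, "tz": -90, "ax": 0, "ay": 0, "az": 0, "claw": 28}]'

```text
time_s: 19.87
tcp_pos: [0.4105, -0.2879, 0.1357]
ee_rot: [[1.0, -0.001, -0.001], [-0.001, -1.0, 0.0], [-0.001, -0.0, -1.0]]
wrist_force: [0.6, -0.9, -1.1]
gripper_width: 0.449
gripper_force: 30.0
```

Call:
servo_tool --deltas '[{"tx": -4, "ty": 6, "tz": 0, "ax": 0, "ay": 0, "az": 0, "claw": 28}, {"tx": -4, "ty": 6, "tz": 0, "ax": 0, "ay": 0, "az": 0, "claw": 28}, {"tx": -4, "ty": 6, "tz": 20, "ax": 0, "ay": 0, "az": 0, "claw": 28}, {"tx": -4, "ty": 6, "tz": 45, "ax": 0, "ay": 0, "az": 0, "claw": 28}, {"tx": -4, "ty": 6, "tz": 68, "ax": 0, "ay": 0, "az": 0, "claw": 28}, {"tx": -4, "ty": 6, "tz": 83, "ax": 0, "ay": 0, "az": 0, "claw": 28}, {"tx": -4, "ty": 6, "tz": 90, "ax": 0, "ay": 0, "az": 0, "claw": 28}, {"tx": -4, "ty": 6, "tz": 93, "ax": 0, "ay": 0, "az": 0, "claw": 28}, {"tx": -4, "ty": 6, "tz": 94, "ax": 0, "ay": 0, "az": 0, "claw": 28}, {"tx": -4, "ty": 6, "tz": 94, "ax": 0, "ay": 0, "az": 0, "claw": 28}, {"tx": -4, "ty": 6, "tz": 94, "ax": 0, "ay": 0, "az": 0, "claw": 28}]'

```text
time_s: 20.78
tcp_pos: [0.4093, -0.2925, 0.0426]
ee_rot: [[1.0, 0.001, 0.002], [0.001, -1.0, -0.001], [0.002, 0.001, -1.0]]
wrist_force: [-0.5, 0.6, -0.7]
gripper_width: 0.45
gripper_force: 30.0
```

Call:
servo_tool --deltas '[{"tx": 0, "ty": 0, "tz": 1.5, "ax": 0, "ay": 0, "az": 0, "claw": 28}, {"tx": 0, "ty": 0, "tz": 2.5, "ax": 0, "ay": 0, "az": 0, "claw": 28}, {"tx": 0, "ty": 0, "tz": 2.5, "ax": 0, "ay": 0, "az": 0, "claw": 28}, {"tx": 0, "ty": 0, "tz": 2.5, "ax": 0, "ay": 0, "az": 0, "claw": 75}, {"tx": 0, "ty": 0, "tz": 2.5, "ax": 0, "ay": 0, "az": 0, "claw": 75}, {"tx": 0, "ty": 0, "tz": 2.5, "ax": 0, "ay": 0, "az": 0, "claw": 75}, {"tx": 0, "ty": 0, "tz": 2.5, "ax": 0, "ay": 0, "az": 0, "claw": 75}, {"tx": 0, "ty": 0, "tz": -15, "ax": 0, "ay": 0, "az": 0, "claw": 75}, {"tx": 0, "ty": 0, "tz": -45, "ax": 0, "ay": 0, "az": 0, "claw": 75}, {"tx": 0, "ty": 0, "tz": -80, "ax": 0, "ay": 0, "az": 0, "claw": 75}, {"tx": 0, "ty": 0, "tz": -115, "ax": 0, "ay": 0, "az": 0, "claw": 75}, {"tx": 0, "ty": 0, "tz": -145, "ax": 0, "ay": 0, "az": 0, "claw": 78}]'

```text
time_s: 21.78
tcp_pos: [0.4084, -0.2926, 0.1887]
ee_rot: [[1.0, 0.0, 0.001], [0.0, -1.0, -0.001], [0.001, 0.001, -1.0]]
wrist_force: [1.2, -0.5, 0.2]
gripper_width: 0.878
gripper_force: 0.0
```

Call:
servo_tool --deltas '[{"tx": 10, "ty": -14, "tz": 0, "ax": 0, "ay": 0, "az": 0, "claw": 80}, {"tx": 30, "ty": -42, "tz": 0, "ax": 0, "ay": 0, "az": 0, "claw": 80}, {"tx": 50, "ty": -71, "tz": 0, "ax": 0, "ay": 0, "az": 0, "claw": 80}, {"tx": 70, "ty": -99, "tz": 0, "ax": 0, "ay": 0, "az": 0, "claw": 80}, {"tx": 90, "ty": -128, "tz": 0, "ax": 0, "ay": 0, "az": 0, "claw": 80}, {"tx": 110, "ty": -156, "tz": 0, "ax": 0, "ay": 0, "az": 0, "claw": 80}, {"tx": 130, "ty": -184, "tz": 0, "ax": 0, "ay": 0, "az": 0, "claw": 80}, {"tx": 150, "ty": -212, "tz": 0, "ax": 0, "ay": 0, "az": 0, "claw": 80}, {"tx": 170, "ty": -241, "tz": 0, "ax": 0, "ay": 0, "az": 0, "claw": 80}, {"tx": 185, "ty": -262, "tz": 0, "ax": 0, "ay": 0, "az": 0, "claw": 80}, {"tx": 192, "ty": -272, "tz": 0, "ax": 0, "ay": 0, "az": 0, "claw": 80}, {"tx": 192, "ty": -272, "tz": 0, "ax": 0, "ay": 0, "az": 0, "claw": 80}]'

```text
time_s: 22.78
tcp_pos: [0.6014, -0.0185, 0.1856]
ee_rot: [[1.0, 0.003, -0.001], [0.003, -1.0, -0.0], [-0.001, 0.0, -1.0]]
wrist_force: [0.3, -0.1, -0.6]
gripper_width: 0.92
gripper_force: 0.0
```

Run:
```python
from fit import *
a=capture('scene')[90:300,200:480]; cv2.imwrite('pics/m5.png',cv2.resize(a,None,fx=2.8,fy=2.8,interpolation=2)); capture('top')
fit('shaker',(.409,-.292),.006)
fit('tin',(.6,-.02),.012,cams=('scene',))
s=sense();print(s['tcp_pos'],s['ee_rot'].round(3).tolist())
```

```text
shaker [ 0.4059 -0.2942] 0.204 ['top', 'scene']
tin [ 0.6069 -0.0151] 0.138 ['scene']
[ 0.5995479  -0.02157599  0.186616  ] [[1.0, -0.001, -0.0], [-0.001, -1.0, -0.0], [-0.0, 0.0, -1.0]]
```

View pics/m5.png

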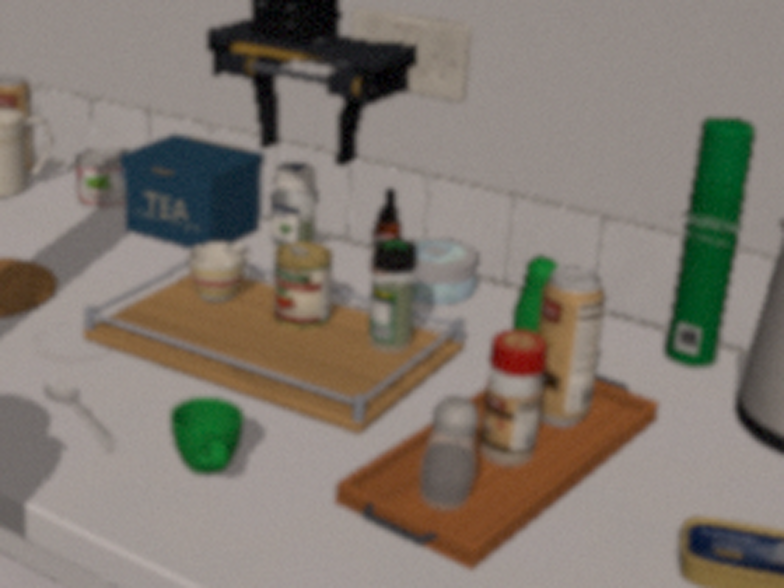

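All three front things stand upright on the tray: shaker (450,450), jar (515,395), can (572,340). The back row is untouched. Next is the tin.

Call:
servo_tool --deltas '[{"tx": 1, "ty": -1, "tz": 20, "ax": 0, "ay": 0, "az": 0, "claw": 80}, {"tx": 1, "ty": -1, "tz": 50, "ax": 0, "ay": 0, "az": 0, "claw": 80}, {"tx": 1, "ty": -1, "tz": 80, "ax": 0, "ay": 0, "az": 0, "claw": 80}, {"tx": 1, "ty": -1, "tz": 107, "ax": 0, "ay": 0, "az": 0, "claw": 80}, {"tx": 1, "ty": -1, "tz": 124, "ax": 0, "ay": 0, "az": 0, "claw": 80}, {"tx": 1, "ty": -1, "tz": 131, "ax": 0, "ay": 0, "az": 0, "claw": 80}, {"tx": 1, "ty": -1, "tz": 131, "ax": 0, "ay": 0, "az": 0, "claw": 80}, {"tx": 1, "ty": -1, "tz": 131, "ax": 0, "ay": 0, "az": 0, "claw": 70}, {"tx": 1, "ty": -1, "tz": 131, "ax": 0, "ay": 0, "az": 0, "claw": 60}, {"tx": 1, "ty": -1, "tz": 131, "ax": 0, "ay": 0, "az": 0, "claw": 48}, {"tx": 1, "ty": -1, "tz": 131, "ax": 0, "ay": 0, "az": 0, "claw": 48}, {"tx": 1, "ty": -1, "tz": 131, "ax": 0, "ay": 0, "az": 0, "claw": 48}]'

```text
time_s: 24.03
tcp_pos: [0.6019, -0.0194, 0.0567]
ee_rot: [[1.0, 0.0, 0.002], [0.0, -1.0, 0.0], [0.002, -0.0, -1.0]]
wrist_force: [-0.0, -0.4, 1.8]
gripper_width: 0.653
gripper_force: 30.0
```

Call:
servo_tool --deltas '[{"tx": 0, "ty": 0, "tz": 0, "ax": 0, "ay": 0, "az": 0, "claw": 48}, {"tx": 0, "ty": 0, "tz": 0, "ax": 0, "ay": 0, "az": 0, "claw": 48}, {"tx": 0, "ty": 0, "tz": 0, "ax": 0, "ay": 0, "az": 0, "claw": 48}]'

```text
time_s: 24.28
tcp_pos: [0.6019, -0.0194, 0.0567]
ee_rot: [[1.0, 0.0, 0.002], [0.0, -1.0, -0.0], [0.002, 0.0, -1.0]]
wrist_force: [-0.7, 0.9, 6.0]
gripper_width: 0.647
gripper_force: 30.0
```

Call:
servo_tool --deltas '[{"tx": 0, "ty": 0, "tz": -8, "ax": 0, "ay": 0, "az": 0, "claw": 48}, {"tx": 0, "ty": 0, "tz": -25, "ax": 0, "ay": 0, "az": 0, "claw": 48}, {"tx": 0, "ty": 0, "tz": -50, "ax": 0, "ay": 0, "az": 0, "claw": 48}, {"tx": 0, "ty": 0, "tz": -75, "ax": 0, "ay": 0, "az": 0, "claw": 48}, {"tx": 0, "ty": 0, "tz": -98, "ax": 0, "ay": 0, "az": 0, "claw": 48}, {"tx": 0, "ty": 0, "tz": -110, "ax": 0, "ay": 0, "az": 0, "claw": 48}, {"tx": 0, "ty": 0, "tz": -110, "ax": 0, "ay": 0, "az": 0, "claw": 48}, {"tx": -7, "ty": -16, "tz": -110, "ax": 0, "ay": 0, "az": 0, "claw": 48}, {"tx": -18, "ty": -43, "tz": -110, "ax": 0, "ay": 0, "az": 0, "claw": 48}, {"tx": -29, "ty": -70, "tz": -110, "ax": 0, "ay": 0, "az": 0, "claw": 48}, {"tx": -40, "ty": -96, "tz": -110, "ax": 0, "ay": 0, "az": 0, "claw": 48}, {"tx": -51, "ty": -122, "tz": -110, "ax": 0, "ay": 0, "az": 0, "claw": 48}]'

```text
time_s: 25.28
tcp_pos: [0.5486, 0.1033, 0.1637]
ee_rot: [[1.0, -0.001, -0.003], [-0.001, -1.0, -0.001], [-0.003, 0.001, -1.0]]
wrist_force: [-0.9, -0.4, -2.7]
gripper_width: 0.65
gripper_force: 30.0
```

Call:
servo_tool --deltas '[{"tx": -11, "ty": -26, "tz": 0, "ax": 0, "ay": 0, "az": 0, "claw": 48}, {"tx": -22, "ty": -52, "tz": 0, "ax": 0, "ay": 0, "az": 0, "claw": 48}, {"tx": -33, "ty": -78, "tz": 0, "ax": 0, "ay": 0, "az": 0, "claw": 48}, {"tx": -44, "ty": -104, "tz": 0, "ax": 0, "ay": 0, "az": 0, "claw": 48}, {"tx": -55, "ty": -130, "tz": 0, "ax": 0, "ay": 0, "az": 0, "claw": 48}, {"tx": -66, "ty": -156, "tz": 0, "ax": 0, "ay": 0, "az": 0, "claw": 48}, {"tx": -77, "ty": -182, "tz": 0, "ax": 0, "ay": 0, "az": 0, "claw": 48}, {"tx": -84, "ty": -198, "tz": 0, "ax": 0, "ay": 0, "az": 0, "claw": 48}, {"tx": -84, "ty": -198, "tz": 0, "ax": 0, "ay": 0, "az": 0, "claw": 48}, {"tx": -84, "ty": -198, "tz": 20, "ax": 0, "ay": 0, "az": 0, "claw": 48}, {"tx": -84, "ty": -198, "tz": 45, "ax": 0, "ay": 0, "az": 0, "claw": 48}, {"tx": -84, "ty": -198, "tz": 70, "ax": 0, "ay": 0, "az": 0, "claw": 48}]'

```text
time_s: 26.28
tcp_pos: [0.4658, 0.2999, 0.0941]
ee_rot: [[1.0, -0.0, -0.001], [-0.0, -1.0, -0.0], [-0.001, 0.0, -1.0]]
wrist_force: [0.1, -0.6, -2.8]
gripper_width: 0.649
gripper_force: 30.0
```

Call:
servo_tool --deltas '[{"tx": 0, "ty": 0, "tz": 17, "ax": 0, "ay": 0, "az": 0, "claw": 48}, {"tx": 0, "ty": 0, "tz": 29, "ax": 0, "ay": 0, "az": 0, "claw": 48}, {"tx": 0, "ty": 0, "tz": 35, "ax": 0, "ay": 0, "az": 0, "claw": 48}, {"tx": 0, "ty": 0, "tz": 38, "ax": 0, "ay": 0, "az": 0, "claw": 48}, {"tx": 0, "ty": 0, "tz": 40, "ax": 0, "ay": 0, "az": 0, "claw": 48}, {"tx": 0, "ty": 0, "tz": 40, "ax": 0, "ay": 0, "az": 0, "claw": 48}, {"tx": 0, "ty": 0, "tz": 40, "ax": 0, "ay": 0, "az": 0, "claw": 48}]'

```text
time_s: 26.87
tcp_pos: [0.4667, 0.3008, 0.0562]
ee_rot: [[1.0, -0.0, 0.001], [-0.0, -1.0, 0.001], [0.001, -0.001, -1.0]]
wrist_force: [0.2, 0.5, -0.9]
gripper_width: 0.653
gripper_force: 30.0
```

Call:
servo_tool --deltas '[{"tx": 0, "ty": 0, "tz": 1, "ax": 0, "ay": 0, "az": 0, "claw": 48}, {"tx": 0, "ty": 0, "tz": 1.5, "ax": 0, "ay": 0, "az": 0, "claw": 48}, {"tx": 0, "ty": 0, "tz": 1.5, "ax": 0, "ay": 0, "az": 0, "claw": 48}, {"tx": 0, "ty": 0, "tz": 1.5, "ax": 0, "ay": 0, "az": 0, "claw": 80}, {"tx": 0, "ty": 0, "tz": 1.5, "ax": 0, "ay": 0, "az": 0, "claw": 80}, {"tx": 0, "ty": 0, "tz": 1.5, "ax": 0, "ay": 0, "az": 0, "claw": 80}, {"tx": 0, "ty": 0, "tz": 1.5, "ax": 0, "ay": 0, "az": 0, "claw": 80}, {"tx": 0, "ty": 0, "tz": -15, "ax": 0, "ay": 0, "az": 0, "claw": 80}, {"tx": 0, "ty": 0, "tz": -45, "ax": 0, "ay": 0, "az": 0, "claw": 80}, {"tx": 0, "ty": 0, "tz": -80, "ax": 0, "ay": 0, "az": 0, "claw": 80}, {"tx": 0, "ty": 0, "tz": -115, "ax": 0, "ay": 0, "az": 0, "claw": 80}, {"tx": 0, "ty": 0, "tz": -140, "ax": 0, "ay": 0, "az": 0, "claw": 80}]'

```text
time_s: 27.87
tcp_pos: [0.4672, 0.3011, 0.199]
ee_rot: [[1.0, 0.0, 0.003], [0.0, -1.0, 0.002], [0.003, -0.002, -1.0]]
wrist_force: [-0.1, 0.5, 0.1]
gripper_width: 0.919
gripper_force: 0.0
```

Call:
servo_tool --deltas '[{"tx": -3, "ty": 25, "tz": 0, "ax": 0, "ay": 0, "az": 0, "claw": 75}, {"tx": -6, "ty": 60, "tz": 0, "ax": 0, "ay": 0, "az": 0, "claw": 75}, {"tx": -9, "ty": 95, "tz": 0, "ax": 0, "ay": 0, "az": 0, "claw": 75}, {"tx": -13, "ty": 130, "tz": 0, "ax": 0, "ay": 0, "az": 0, "claw": 75}, {"tx": -16, "ty": 165, "tz": 0, "ax": 0, "ay": 0, "az": 0, "claw": 75}, {"tx": -20, "ty": 200, "tz": 0, "ax": 0, "ay": 0, "az": 0, "claw": 75}, {"tx": -23, "ty": 235, "tz": 0, "ax": 0, "ay": 0, "az": 0, "claw": 75}, {"tx": -27, "ty": 270, "tz": 0, "ax": 0, "ay": 0, "az": 0, "claw": 75}, {"tx": -30, "ty": 305, "tz": 0, "ax": 0, "ay": 0, "az": 0, "claw": 75}, {"tx": -33, "ty": 340, "tz": 0, "ax": 0, "ay": 0, "az": 0, "claw": 75}, {"tx": -37, "ty": 375, "tz": 0, "ax": 0, "ay": 0, "az": 0, "claw": 75}, {"tx": -40, "ty": 410, "tz": 0, "ax": 0, "ay": 0, "az": 0, "claw": 75}]'

```text
time_s: 28.87
tcp_pos: [0.4257, -0.111, 0.1959]
ee_rot: [[1.0, 0.0, 0.001], [0.0, -1.0, 0.0], [0.001, -0.0, -1.0]]
wrist_force: [1.1, 0.2, 0.0]
gripper_width: 0.862
gripper_force: 0.0
```

Run:
```python
from fit import *
a=capture('scene')[90:330,100:440]; cv2.imwrite('pics/m6.png',cv2.resize(a,None,fx=2.3,fy=2.3,interpolation=2)); capture('top')
fit('tin',(.4665,.301),.010)
s=sense();print(s['tcp_pos'],s['ee_rot'].round(3).tolist())
```

```text
tin [0.4643 0.3007] 0.087 ['top', 'scene']
[ 0.42608848 -0.11027939  0.19555451] [[1.0, -0.003, 0.0], [-0.003, -1.0, 0.0], [0.0, -0.0, -1.0]]
```

View pics/m6.png

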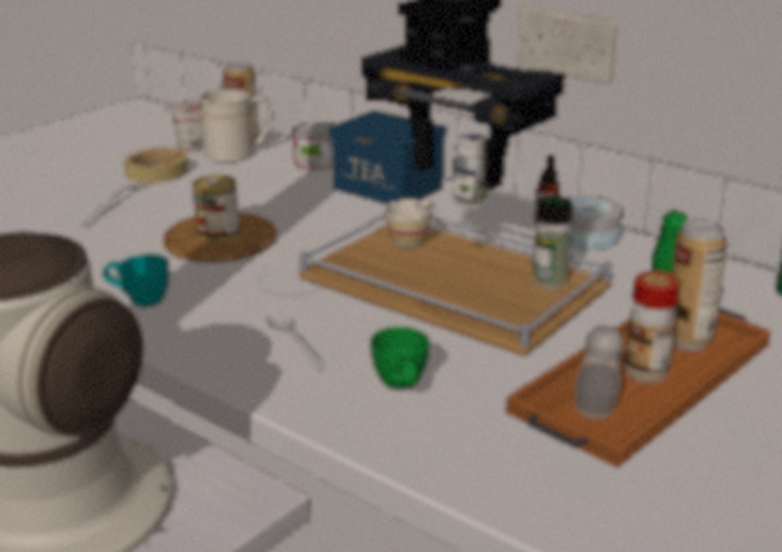

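The tin stands in the middle of the trivet at (217,205). Now the three go back, shaker first.

Call:
servo_tool --deltas '[{"tx": -3, "ty": 30, "tz": 0, "ax": 0, "ay": 0, "az": 0, "claw": 75}, {"tx": -6, "ty": 65, "tz": 0, "ax": 0, "ay": 0, "az": 0, "claw": 75}, {"tx": -9, "ty": 100, "tz": 0, "ax": 0, "ay": 0, "az": 0, "claw": 75}, {"tx": -13, "ty": 135, "tz": 0, "ax": 0, "ay": 0, "az": 0, "claw": 75}, {"tx": -16, "ty": 165, "tz": 0, "ax": 0, "ay": 0, "az": 0, "claw": 75}, {"tx": -17, "ty": 182, "tz": 0, "ax": 0, "ay": 0, "az": 0, "claw": 75}, {"tx": -17, "ty": 182, "tz": 0, "ax": 0, "ay": 0, "az": 0, "claw": 75}, {"tx": -17, "ty": 182, "tz": 20, "ax": 0, "ay": 0, "az": 0, "claw": 75}, {"tx": -17, "ty": 182, "tz": 50, "ax": 0, "ay": 0, "az": 0, "claw": 75}, {"tx": -17, "ty": 182, "tz": 80, "ax": 0, "ay": 0, "az": 0, "claw": 75}, {"tx": -17, "ty": 182, "tz": 110, "ax": 0, "ay": 0, "az": 0, "claw": 75}, {"tx": -17, "ty": 182, "tz": 135, "ax": 0, "ay": 0, "az": 0, "claw": 75}]'

```text
time_s: 30.07
tcp_pos: [0.4095, -0.2894, 0.059]
ee_rot: [[1.0, 0.002, -0.001], [0.002, -1.0, 0.001], [-0.001, -0.001, -1.0]]
wrist_force: [0.3, -0.8, -0.5]
gripper_width: 0.863
gripper_force: 0.0
```

Call:
servo_tool --deltas '[{"tx": 0, "ty": 0, "tz": 14, "ax": 0, "ay": 0, "az": 0, "claw": 75}, {"tx": 0, "ty": 0, "tz": 20, "ax": 0, "ay": 0, "az": 0, "claw": 75}, {"tx": 0, "ty": 0, "tz": 20, "ax": 0, "ay": 0, "az": 0, "claw": 70}, {"tx": 0, "ty": 0, "tz": 20, "ax": 0, "ay": 0, "az": 0, "claw": 60}, {"tx": 0, "ty": 0, "tz": 20, "ax": 0, "ay": 0, "az": 0, "claw": 50}, {"tx": 0, "ty": 0, "tz": 20, "ax": 0, "ay": 0, "az": 0, "claw": 40}, {"tx": 0, "ty": 0, "tz": 20, "ax": 0, "ay": 0, "az": 0, "claw": 28}, {"tx": 0, "ty": 0, "tz": 20, "ax": 0, "ay": 0, "az": 0, "claw": 28}, {"tx": 0, "ty": 0, "tz": 20, "ax": 0, "ay": 0, "az": 0, "claw": 28}, {"tx": 0, "ty": 0, "tz": 20, "ax": 0, "ay": 0, "az": 0, "claw": 28}]'

```text
time_s: 30.9
tcp_pos: [0.4096, -0.2917, 0.041]
ee_rot: [[1.0, -0.0, 0.001], [-0.0, -1.0, -0.001], [0.001, 0.001, -1.0]]
wrist_force: [0.2, 0.6, 1.9]
gripper_width: 0.449
gripper_force: 29.7
```

Call:
servo_tool --deltas '[{"tx": 0, "ty": 0, "tz": -8, "ax": 0, "ay": 0, "az": 0, "claw": 28}, {"tx": 0, "ty": 0, "tz": -25, "ax": 0, "ay": 0, "az": 0, "claw": 28}, {"tx": 0, "ty": 0, "tz": -50, "ax": 0, "ay": 0, "az": 0, "claw": 28}, {"tx": 0, "ty": 0, "tz": -75, "ax": 0, "ay": 0, "az": 0, "claw": 28}, {"tx": 0, "ty": 0, "tz": -90, "ax": 0, "ay": 0, "az": 0, "claw": 28}, {"tx": 10, "ty": -17, "tz": -90, "ax": 0, "ay": 0, "az": 0, "claw": 28}, {"tx": 25, "ty": -43, "tz": -90, "ax": 0, "ay": 0, "az": 0, "claw": 28}, {"tx": 40, "ty": -70, "tz": -90, "ax": 0, "ay": 0, "az": 0, "claw": 28}, {"tx": 55, "ty": -96, "tz": -90, "ax": 0, "ay": 0, "az": 0, "claw": 28}, {"tx": 70, "ty": -122, "tz": -90, "ax": 0, "ay": 0, "az": 0, "claw": 28}, {"tx": 85, "ty": -148, "tz": -90, "ax": 0, "ay": 0, "az": 0, "claw": 28}, {"tx": 95, "ty": -166, "tz": -90, "ax": 0, "ay": 0, "az": 0, "claw": 28}]'

```text
time_s: 31.9
tcp_pos: [0.5053, -0.1235, 0.131]
ee_rot: [[1.0, 0.001, 0.001], [0.001, -1.0, 0.0], [0.001, -0.0, -1.0]]
wrist_force: [1.2, -1.2, -0.9]
gripper_width: 0.446
gripper_force: 29.5
```

Call:
servo_tool --deltas '[{"tx": 3.4, "ty": -5.3, "tz": 0, "ax": 0, "ay": 0, "az": 0, "claw": 28}, {"tx": 3.4, "ty": -5.3, "tz": 0, "ax": 0, "ay": 0, "az": 0, "claw": 28}, {"tx": 3.4, "ty": -5.3, "tz": 20, "ax": 0, "ay": 0, "az": 0, "claw": 28}, {"tx": 3.4, "ty": -5.3, "tz": 42, "ax": 0, "ay": 0, "az": 0, "claw": 28}, {"tx": 3.4, "ty": -5.3, "tz": 62, "ax": 0, "ay": 0, "az": 0, "claw": 28}, {"tx": 3.4, "ty": -5.3, "tz": 74, "ax": 0, "ay": 0, "az": 0, "claw": 28}, {"tx": 3.4, "ty": -5.3, "tz": 80, "ax": 0, "ay": 0, "az": 0, "claw": 28}, {"tx": 3.4, "ty": -5.3, "tz": 82, "ax": 0, "ay": 0, "az": 0, "claw": 28}, {"tx": 3.4, "ty": -5.3, "tz": 82, "ax": 0, "ay": 0, "az": 0, "claw": 28}, {"tx": 3.4, "ty": -5.3, "tz": 82, "ax": 0, "ay": 0, "az": 0, "claw": 28}, {"tx": 3.4, "ty": -5.3, "tz": 82, "ax": 0, "ay": 0, "az": 0, "claw": 28}]'

```text
time_s: 32.82
tcp_pos: [0.5084, -0.1203, 0.0496]
ee_rot: [[1.0, -0.0, 0.002], [-0.0, -1.0, 0.0], [0.002, -0.0, -1.0]]
wrist_force: [0.5, -0.1, -0.3]
gripper_width: 0.449
gripper_force: 29.5
```

Lower 3 mm, release, rise, and go above the jar at (0.499, -0.3006).

Call:
servo_tool --deltas '[{"tx": -0.3, "ty": 0, "tz": 1.5, "ax": 0, "ay": 0, "az": 0, "claw": 28}, {"tx": -0.3, "ty": 0, "tz": 3, "ax": 0, "ay": 0, "az": 0, "claw": 28}, {"tx": -0.3, "ty": 0, "tz": 3, "ax": 0, "ay": 0, "az": 0, "claw": 28}, {"tx": -0.3, "ty": 0, "tz": 3, "ax": 0, "ay": 0, "az": 0, "claw": 75}, {"tx": -0.3, "ty": 0, "tz": 3, "ax": 0, "ay": 0, "az": 0, "claw": 75}, {"tx": -0.3, "ty": 0, "tz": 3, "ax": 0, "ay": 0, "az": 0, "claw": 75}, {"tx": -0.3, "ty": 0, "tz": 3, "ax": 0, "ay": 0, "az": 0, "claw": 75}, {"tx": 0, "ty": 0, "tz": -15, "ax": 0, "ay": 0, "az": 0, "claw": 75}, {"tx": 0, "ty": 0, "tz": -45, "ax": 0, "ay": 0, "az": 0, "claw": 75}, {"tx": 0, "ty": 0, "tz": -80, "ax": 0, "ay": 0, "az": 0, "claw": 75}, {"tx": 0, "ty": 0, "tz": -115, "ax": 0, "ay": 0, "az": 0, "claw": 75}, {"tx": 0, "ty": 0, "tz": -135, "ax": 0, "ay": 0, "az": 0, "claw": 75}]'

```text
time_s: 33.82
tcp_pos: [0.5093, -0.1204, 0.1875]
ee_rot: [[1.0, 0.001, 0.006], [0.001, -1.0, -0.001], [0.006, 0.001, -1.0]]
wrist_force: [0.6, 0.6, 0.7]
gripper_width: 0.857
gripper_force: 0.0
```

Call:
servo_tool --deltas '[{"tx": -1, "ty": 25, "tz": 0, "ax": 0, "ay": 0, "az": 0, "claw": 78}, {"tx": -3, "ty": 60, "tz": 0, "ax": 0, "ay": 0, "az": 0, "claw": 78}, {"tx": -5, "ty": 95, "tz": 0, "ax": 0, "ay": 0, "az": 0, "claw": 78}, {"tx": -7, "ty": 130, "tz": 0, "ax": 0, "ay": 0, "az": 0, "claw": 78}, {"tx": -9, "ty": 160, "tz": 0, "ax": 0, "ay": 0, "az": 0, "claw": 78}, {"tx": -9.5, "ty": 178, "tz": 0, "ax": 0, "ay": 0, "az": 0, "claw": 78}, {"tx": -9.5, "ty": 180, "tz": 0, "ax": 0, "ay": 0, "az": 0, "claw": 78}, {"tx": -9.5, "ty": 180, "tz": 0, "ax": 0, "ay": 0, "az": 0, "claw": 78}, {"tx": -9.5, "ty": 180, "tz": 0, "ax": 0, "ay": 0, "az": 0, "claw": 78}]'

```text
time_s: 34.57
tcp_pos: [0.498, -0.2997, 0.1832]
ee_rot: [[1.0, -0.0, -0.001], [-0.0, -1.0, 0.001], [-0.001, -0.001, -1.0]]
wrist_force: [-0.7, 0.4, 0.0]
gripper_width: 0.893
gripper_force: 0.0
```

Run:
```python
from fit import *
capture('scene'); capture('top')
fit('shaker',(.508,-.12),.012)
fit('capped_jar',(.498,-.30),.006,cams=('scene',))
s=sense();print(s['tcp_pos'],s['ee_rot'].round(3).tolist())
```

```text
shaker [ 0.5121 -0.1178] 0.094 ['scene']
capped_jar [ 0.5031 -0.2994] 0.084 ['scene']
[ 0.49849715 -0.29921274  0.1837488 ] [[1.0, 0.002, 0.0], [0.002, -1.0, -0.0], [0.0, 0.0, -1.0]]
```

Call:
servo_tool --deltas '[{"tx": 0, "ty": 1, "tz": 20, "ax": 0, "ay": 0, "az": 0, "claw": 78}, {"tx": 0, "ty": 1, "tz": 50, "ax": 0, "ay": 0, "az": 0, "claw": 78}, {"tx": 0, "ty": 1, "tz": 78, "ax": 0, "ay": 0, "az": 0, "claw": 78}, {"tx": 0, "ty": 1, "tz": 98, "ax": 0, "ay": 0, "az": 0, "claw": 78}, {"tx": 0, "ty": 1, "tz": 108, "ax": 0, "ay": 0, "az": 0, "claw": 78}, {"tx": 0, "ty": 1, "tz": 108, "ax": 0, "ay": 0, "az": 0, "claw": 78}, {"tx": 0, "ty": 1, "tz": 108, "ax": 0, "ay": 0, "az": 0, "claw": 65}, {"tx": 0, "ty": 1, "tz": 108, "ax": 0, "ay": 0, "az": 0, "claw": 55}, {"tx": 0, "ty": 1, "tz": 108, "ax": 0, "ay": 0, "az": 0, "claw": 45}, {"tx": 0, "ty": 1, "tz": 108, "ax": 0, "ay": 0, "az": 0, "claw": 38}, {"tx": 0, "ty": 1, "tz": 108, "ax": 0, "ay": 0, "az": 0, "claw": 38}, {"tx": 0, "ty": 1, "tz": 108, "ax": 0, "ay": 0, "az": 0, "claw": 38}]'

```text
time_s: 35.82
tcp_pos: [0.4985, -0.3013, 0.0762]
ee_rot: [[1.0, -0.0, 0.001], [-0.0, -1.0, -0.0], [0.001, 0.0, -1.0]]
wrist_force: [0.2, 1.2, 0.2]
gripper_width: 0.531
gripper_force: 0.4
```

Call:
servo_tool --deltas '[{"tx": 0, "ty": 0, "tz": 0, "ax": 0, "ay": 0, "az": 0, "claw": 38}, {"tx": 0, "ty": 0, "tz": 0, "ax": 0, "ay": 0, "az": 0, "claw": 38}, {"tx": 0, "ty": 0, "tz": 0, "ax": 0, "ay": 0, "az": 0, "claw": 38}]'

```text
time_s: 36.07
tcp_pos: [0.4986, -0.3012, 0.0761]
ee_rot: [[1.0, 0.0, 0.001], [0.0, -1.0, -0.0], [0.001, 0.0, -1.0]]
wrist_force: [-0.5, 1.7, 3.7]
gripper_width: 0.499
gripper_force: 30.0
```

Call:
servo_tool --deltas '[{"tx": 0, "ty": 0, "tz": -10, "ax": 0, "ay": 0, "az": 0, "claw": 38}, {"tx": 0, "ty": 0, "tz": -30, "ax": 0, "ay": 0, "az": 0, "claw": 38}, {"tx": 0, "ty": 0, "tz": -60, "ax": 0, "ay": 0, "az": 0, "claw": 38}, {"tx": 0, "ty": 0, "tz": -90, "ax": 0, "ay": 0, "az": 0, "claw": 38}, {"tx": 0, "ty": 0, "tz": -112, "ax": 0, "ay": 0, "az": 0, "claw": 38}, {"tx": 0, "ty": 0, "tz": -122, "ax": 0, "ay": 0, "az": 0, "claw": 38}, {"tx": 0, "ty": 0, "tz": -122, "ax": 0, "ay": 0, "az": 0, "claw": 38}, {"tx": 0, "ty": -20, "tz": -122, "ax": 0, "ay": 0, "az": 0, "claw": 38}, {"tx": 0, "ty": -50, "tz": -122, "ax": 0, "ay": 0, "az": 0, "claw": 38}, {"tx": 1, "ty": -80, "tz": -122, "ax": 0, "ay": 0, "az": 0, "claw": 38}, {"tx": 2, "ty": -110, "tz": -122, "ax": 0, "ay": 0, "az": 0, "claw": 38}, {"tx": 3, "ty": -140, "tz": -122, "ax": 0, "ay": 0, "az": 0, "claw": 38}]'

```text
time_s: 37.07
tcp_pos: [0.4997, -0.1598, 0.1952]
ee_rot: [[1.0, -0.001, -0.004], [-0.001, -1.0, 0.001], [-0.004, -0.001, -1.0]]
wrist_force: [0.1, -0.4, -1.1]
gripper_width: 0.501
gripper_force: 30.0
```

Call:
servo_tool --deltas '[{"tx": 1, "ty": -30, "tz": 0, "ax": 0, "ay": 0, "az": 0, "claw": 38}, {"tx": 2, "ty": -60, "tz": 0, "ax": 0, "ay": 0, "az": 0, "claw": 38}, {"tx": 3, "ty": -90, "tz": 0, "ax": 0, "ay": 0, "az": 0, "claw": 38}, {"tx": 3, "ty": -120, "tz": 0, "ax": 0, "ay": 0, "az": 0, "claw": 38}, {"tx": 3, "ty": -138, "tz": 0, "ax": 0, "ay": 0, "az": 0, "claw": 38}, {"tx": 3, "ty": -144, "tz": 0, "ax": 0, "ay": 0, "az": 0, "claw": 38}, {"tx": 3, "ty": -144, "tz": 0, "ax": 0, "ay": 0, "az": 0, "claw": 38}, {"tx": 3, "ty": -144, "tz": 25, "ax": 0, "ay": 0, "az": 0, "claw": 38}, {"tx": 3, "ty": -144, "tz": 55, "ax": 0, "ay": 0, "az": 0, "claw": 38}, {"tx": 3, "ty": -144, "tz": 80, "ax": 0, "ay": 0, "az": 0, "claw": 38}, {"tx": 3, "ty": -144, "tz": 98, "ax": 0, "ay": 0, "az": 0, "claw": 38}, {"tx": 3, "ty": -144, "tz": 108, "ax": 0, "ay": 0, "az": 0, "claw": 38}]'

```text
time_s: 38.07
tcp_pos: [0.5017, -0.0189, 0.0861]
ee_rot: [[1.0, -0.002, -0.007], [-0.002, -1.0, -0.001], [-0.007, 0.001, -1.0]]
wrist_force: [0.6, -0.1, -1.3]
gripper_width: 0.498
gripper_force: 30.0
```

Call:
servo_tool --deltas '[{"tx": 0, "ty": 0, "tz": 3, "ax": 0, "ay": 0, "az": 0, "claw": 38}, {"tx": 0, "ty": 0, "tz": 5, "ax": 0, "ay": 0, "az": 0, "claw": 38}, {"tx": 0, "ty": 0, "tz": 5, "ax": 0, "ay": 0, "az": 0, "claw": 38}, {"tx": 0, "ty": 0, "tz": 5, "ax": 0, "ay": 0, "az": 0, "claw": 38}, {"tx": 0, "ty": 0, "tz": 5, "ax": 0, "ay": 0, "az": 0, "claw": 38}]'

```text
time_s: 38.48
tcp_pos: [0.5048, -0.0172, 0.0854]
ee_rot: [[1.0, -0.0, 0.002], [-0.0, -1.0, 0.0], [0.002, -0.0, -1.0]]
wrist_force: [0.1, 0.1, 0.1]
gripper_width: 0.496
gripper_force: 30.0
```

Call:
servo_tool --deltas '[{"tx": 0, "ty": 0, "tz": 1.5, "ax": 0, "ay": 0, "az": 0, "claw": 38}, {"tx": 0, "ty": 0, "tz": 3, "ax": 0, "ay": 0, "az": 0, "claw": 38}, {"tx": 0, "ty": 0, "tz": 3, "ax": 0, "ay": 0, "az": 0, "claw": 38}, {"tx": 0, "ty": 0, "tz": 3, "ax": 0, "ay": 0, "az": 0, "claw": 38}]'

```text
time_s: 38.82
tcp_pos: [0.5047, -0.017, 0.0821]
ee_rot: [[1.0, 0.0, 0.001], [0.0, -1.0, 0.0], [0.001, -0.0, -1.0]]
wrist_force: [0.0, 0.2, 2.1]
gripper_width: 0.498
gripper_force: 30.0
```

Call:
servo_tool --deltas '[{"tx": 0, "ty": 0, "tz": 0, "ax": 0, "ay": 0, "az": 0, "claw": 78}, {"tx": 0, "ty": 0, "tz": 0, "ax": 0, "ay": 0, "az": 0, "claw": 78}, {"tx": 0, "ty": 0, "tz": 0, "ax": 0, "ay": 0, "az": 0, "claw": 78}, {"tx": 0, "ty": 0, "tz": 0, "ax": 0, "ay": 0, "az": 0, "claw": 78}, {"tx": 0, "ty": 0, "tz": -15, "ax": 0, "ay": 0, "az": 0, "claw": 80}, {"tx": 0, "ty": 0, "tz": -45, "ax": 0, "ay": 0, "az": 0, "claw": 80}, {"tx": 0, "ty": 0, "tz": -80, "ax": 0, "ay": 0, "az": 0, "claw": 80}, {"tx": 0, "ty": 0, "tz": -110, "ax": 0, "ay": 0, "az": 0, "claw": 80}, {"tx": 0, "ty": 0, "tz": -120, "ax": 0, "ay": 0, "az": 0, "claw": 80}, {"tx": 6, "ty": 20, "tz": -120, "ax": 0, "ay": 0, "az": 0, "claw": 80}, {"tx": 16, "ty": 55, "tz": -120, "ax": 0, "ay": 0, "az": 0, "claw": 80}, {"tx": 26, "ty": 90, "tz": -120, "ax": 0, "ay": 0, "az": 0, "claw": 80}]'

```text
time_s: 39.82
tcp_pos: [0.5303, -0.1074, 0.2018]
ee_rot: [[1.0, 0.003, 0.001], [0.003, -1.0, 0.0], [0.001, -0.0, -1.0]]
wrist_force: [-0.1, -0.0, -0.2]
gripper_width: 0.919
gripper_force: 0.0
```

Call:
servo_tool --deltas '[{"tx": 10, "ty": 35, "tz": 0, "ax": 0, "ay": 0, "az": 0, "claw": 80}, {"tx": 20, "ty": 70, "tz": 0, "ax": 0, "ay": 0, "az": 0, "claw": 80}, {"tx": 30, "ty": 105, "tz": 0, "ax": 0, "ay": 0, "az": 0, "claw": 80}, {"tx": 41, "ty": 140, "tz": 0, "ax": 0, "ay": 0, "az": 0, "claw": 80}, {"tx": 51, "ty": 172, "tz": 0, "ax": 0, "ay": 0, "az": 0, "claw": 80}, {"tx": 57, "ty": 194, "tz": 0, "ax": 0, "ay": 0, "az": 0, "claw": 80}, {"tx": 59, "ty": 200, "tz": 0, "ax": 0, "ay": 0, "az": 0, "claw": 80}, {"tx": 59, "ty": 200, "tz": 0, "ax": 0, "ay": 0, "az": 0, "claw": 80}, {"tx": 59, "ty": 200, "tz": 0, "ax": 0, "ay": 0, "az": 0, "claw": 80}]'

```text
time_s: 40.57
tcp_pos: [0.5888, -0.3067, 0.2006]
ee_rot: [[1.0, -0.0, -0.002], [-0.0, -1.0, 0.001], [-0.002, -0.001, -1.0]]
wrist_force: [0.0, -0.0, 0.4]
gripper_width: 0.916
gripper_force: 0.0
```

Run:
```python
from fit import *
capture('scene'); capture('top')
fit('shaker',(.508,-.12),.012);fit('capped_jar',(.504,-.018),.012);fit('capped_jar',(.504,-.018),.012,cams=('scene',))
s=sense();print(s['tcp_pos'],s['ee_rot'].round(3).tolist())
```

```text
shaker [ 0.5112 -0.1187] 0.153 ['scene']
capped_jar [ 0.5033 -0.0175] 0.181 ['top', 'scene']
capped_jar [ 0.5087 -0.0135] 0.099 ['scene']
[ 0.58934405 -0.30626282  0.20203617] [[1.0, 0.001, 0.001], [0.001, -1.0, -0.0], [0.001, 0.0, -1.0]]
```

Call:
servo_tool --deltas '[{"tx": 0, "ty": 1, "tz": 20, "ax": 0, "ay": 0, "az": 0, "claw": 80}, {"tx": 0, "ty": 1, "tz": 50, "ax": 0, "ay": 0, "az": 0, "claw": 80}, {"tx": 0, "ty": 1, "tz": 80, "ax": 0, "ay": 0, "az": 0, "claw": 80}, {"tx": 0, "ty": 1, "tz": 105, "ax": 0, "ay": 0, "az": 0, "claw": 80}, {"tx": 0, "ty": 1, "tz": 118, "ax": 0, "ay": 0, "az": 0, "claw": 80}, {"tx": 0, "ty": 1, "tz": 118, "ax": 0, "ay": 0, "az": 0, "claw": 80}, {"tx": 0, "ty": 1, "tz": 118, "ax": 0, "ay": 0, "az": 0, "claw": 68}, {"tx": 0, "ty": 1, "tz": 118, "ax": 0, "ay": 0, "az": 0, "claw": 58}, {"tx": 0, "ty": 1, "tz": 118, "ax": 0, "ay": 0, "az": 0, "claw": 45}, {"tx": 0, "ty": 1, "tz": 118, "ax": 0, "ay": 0, "az": 0, "claw": 45}, {"tx": 0, "ty": 1, "tz": 118, "ax": 0, "ay": 0, "az": 0, "claw": 45}, {"tx": 0, "ty": 1, "tz": 118, "ax": 0, "ay": 0, "az": 0, "claw": 45}]'

```text
time_s: 41.92
tcp_pos: [0.5897, -0.3079, 0.0846]
ee_rot: [[1.0, -0.0, 0.002], [-0.0, -1.0, -0.0], [0.002, 0.0, -1.0]]
wrist_force: [0.1, 1.5, 2.7]
gripper_width: 0.585
gripper_force: 29.9
```

Call:
servo_tool --deltas '[{"tx": 0, "ty": 0, "tz": 0, "ax": 0, "ay": 0, "az": 0, "claw": 45}, {"tx": 0, "ty": 0, "tz": 0, "ax": 0, "ay": 0, "az": 0, "claw": 45}, {"tx": 0, "ty": 0, "tz": 0, "ax": 0, "ay": 0, "az": 0, "claw": 45}]'

```text
time_s: 42.17
tcp_pos: [0.5898, -0.308, 0.0846]
ee_rot: [[1.0, 0.0, 0.001], [0.0, -1.0, -0.0], [0.001, 0.0, -1.0]]
wrist_force: [-0.0, 3.2, 5.7]
gripper_width: 0.587
gripper_force: 29.9
```

Call:
servo_tool --deltas '[{"tx": 0, "ty": 0, "tz": -10, "ax": 0, "ay": 0, "az": 0, "claw": 45}, {"tx": 0, "ty": 0, "tz": -30, "ax": 0, "ay": 0, "az": 0, "claw": 45}, {"tx": 0, "ty": 0, "tz": -55, "ax": 0, "ay": 0, "az": 0, "claw": 45}, {"tx": 0, "ty": 0, "tz": -80, "ax": 0, "ay": 0, "az": 0, "claw": 45}, {"tx": 0, "ty": 0, "tz": -105, "ax": 0, "ay": 0, "az": 0, "claw": 45}, {"tx": 0, "ty": 0, "tz": -130, "ax": 0, "ay": 0, "az": 0, "claw": 45}, {"tx": 0, "ty": 0, "tz": -147, "ax": 0, "ay": 0, "az": 0, "claw": 45}, {"tx": 0, "ty": 0, "tz": -152, "ax": 0, "ay": 0, "az": 0, "claw": 45}, {"tx": -4, "ty": -18, "tz": -152, "ax": 0, "ay": 0, "az": 0, "claw": 45}, {"tx": -11, "ty": -48, "tz": -152, "ax": 0, "ay": 0, "az": 0, "claw": 45}, {"tx": -18, "ty": -78, "tz": -152, "ax": 0, "ay": 0, "az": 0, "claw": 45}, {"tx": -25, "ty": -108, "tz": -152, "ax": 0, "ay": 0, "az": 0, "claw": 45}]'

```text
time_s: 43.17
tcp_pos: [0.5626, -0.1992, 0.2332]
ee_rot: [[1.0, -0.002, -0.004], [-0.002, -1.0, 0.001], [-0.004, -0.001, -1.0]]
wrist_force: [0.7, 0.1, -2.6]
gripper_width: 0.584
gripper_force: 29.8
```

Call:
servo_tool --deltas '[{"tx": -7, "ty": -30, "tz": 0, "ax": 0, "ay": 0, "az": 0, "claw": 45}, {"tx": -14, "ty": -60, "tz": 0, "ax": 0, "ay": 0, "az": 0, "claw": 45}, {"tx": -21, "ty": -90, "tz": 0, "ax": 0, "ay": 0, "az": 0, "claw": 45}, {"tx": -28, "ty": -120, "tz": 0, "ax": 0, "ay": 0, "az": 0, "claw": 45}, {"tx": -35, "ty": -150, "tz": 0, "ax": 0, "ay": 0, "az": 0, "claw": 45}, {"tx": -42, "ty": -180, "tz": 0, "ax": 0, "ay": 0, "az": 0, "claw": 45}, {"tx": -49, "ty": -210, "tz": 0, "ax": 0, "ay": 0, "az": 0, "claw": 45}, {"tx": -56, "ty": -240, "tz": 0, "ax": 0, "ay": 0, "az": 0, "claw": 45}, {"tx": -62, "ty": -266, "tz": 0, "ax": 0, "ay": 0, "az": 0, "claw": 45}, {"tx": -65, "ty": -282, "tz": 0, "ax": 0, "ay": 0, "az": 0, "claw": 45}, {"tx": -65, "ty": -282, "tz": 0, "ax": 0, "ay": 0, "az": 0, "claw": 45}, {"tx": -65, "ty": -282, "tz": 0, "ax": 0, "ay": 0, "az": 0, "claw": 45}]'

```text
time_s: 44.17
tcp_pos: [0.4983, 0.0821, 0.2342]
ee_rot: [[1.0, 0.001, -0.003], [0.001, -1.0, -0.001], [-0.003, 0.001, -1.0]]
wrist_force: [0.3, -0.5, -3.8]
gripper_width: 0.585
gripper_force: 29.8
```

Call:
servo_tool --deltas '[{"tx": 0, "ty": 0, "tz": 15, "ax": 0, "ay": 0, "az": 0, "claw": 45}, {"tx": 0, "ty": 0, "tz": 40, "ax": 0, "ay": 0, "az": 0, "claw": 45}, {"tx": 0, "ty": 0, "tz": 70, "ax": 0, "ay": 0, "az": 0, "claw": 45}, {"tx": 0, "ty": 0, "tz": 98, "ax": 0, "ay": 0, "az": 0, "claw": 45}, {"tx": 0, "ty": 0, "tz": 120, "ax": 0, "ay": 0, "az": 0, "claw": 45}, {"tx": 0, "ty": 0, "tz": 134, "ax": 0, "ay": 0, "az": 0, "claw": 45}, {"tx": 0, "ty": 0, "tz": 140, "ax": 0, "ay": 0, "az": 0, "claw": 45}, {"tx": 0, "ty": 0, "tz": 142, "ax": 0, "ay": 0, "az": 0, "claw": 45}, {"tx": 0, "ty": 0, "tz": 142, "ax": 0, "ay": 0, "az": 0, "claw": 45}, {"tx": 0, "ty": 0, "tz": 142, "ax": 0, "ay": 0, "az": 0, "claw": 45}, {"tx": 0, "ty": 0, "tz": 142, "ax": 0, "ay": 0, "az": 0, "claw": 45}]'

```text
time_s: 45.08
tcp_pos: [0.5001, 0.082, 0.0947]
ee_rot: [[1.0, -0.0, 0.002], [-0.0, -1.0, 0.001], [0.002, -0.001, -1.0]]
wrist_force: [-0.2, -0.5, -3.5]
gripper_width: 0.584
gripper_force: 29.8
```

Call:
servo_tool --deltas '[{"tx": 0, "ty": 0, "tz": 2, "ax": 0, "ay": 0, "az": 0, "claw": 45}, {"tx": 0, "ty": 0, "tz": 4, "ax": 0, "ay": 0, "az": 0, "claw": 45}, {"tx": 0, "ty": 0, "tz": 4.5, "ax": 0, "ay": 0, "az": 0, "claw": 45}, {"tx": 0, "ty": 0, "tz": 4.5, "ax": 0, "ay": 0, "az": 0, "claw": 45}, {"tx": 0, "ty": 0, "tz": 4.5, "ax": 0, "ay": 0, "az": 0, "claw": 45}]'

```text
time_s: 45.5
tcp_pos: [0.5002, 0.0823, 0.0905]
ee_rot: [[1.0, 0.001, 0.002], [0.001, -1.0, 0.001], [0.002, -0.001, -1.0]]
wrist_force: [-1.9, 1.4, 5.6]
gripper_width: 0.583
gripper_force: 30.0
```

Contact made. Release, rise and move aside.

Call:
servo_tool --deltas '[{"tx": 0, "ty": 0, "tz": 0, "ax": 0, "ay": 0, "az": 0, "claw": 80}, {"tx": 0, "ty": 0, "tz": 0, "ax": 0, "ay": 0, "az": 0, "claw": 80}, {"tx": 0, "ty": 0, "tz": 0, "ax": 0, "ay": 0, "az": 0, "claw": 80}, {"tx": 0, "ty": 0, "tz": 0, "ax": 0, "ay": 0, "az": 0, "claw": 80}, {"tx": 0, "ty": 0, "tz": -15, "ax": 0, "ay": 0, "az": 0, "claw": 80}, {"tx": 0, "ty": 0, "tz": -45, "ax": 0, "ay": 0, "az": 0, "claw": 80}, {"tx": 0, "ty": 0, "tz": -80, "ax": 0, "ay": 0, "az": 0, "claw": 80}, {"tx": 0, "ty": 0, "tz": -115, "ax": 0, "ay": 0, "az": 0, "claw": 80}, {"tx": 0, "ty": 0, "tz": -145, "ax": 0, "ay": 0, "az": 0, "claw": 80}, {"tx": 0, "ty": 0, "tz": -160, "ax": 0, "ay": 0, "az": 0, "claw": 80}, {"tx": -10, "ty": -25, "tz": -160, "ax": 0, "ay": 0, "az": 0, "claw": 80}, {"tx": -25, "ty": -60, "tz": -160, "ax": 0, "ay": 0, "az": 0, "claw": 80}]'

```text
time_s: 46.5
tcp_pos: [0.4751, 0.1413, 0.2503]
ee_rot: [[1.0, -0.005, 0.003], [-0.005, -1.0, 0.001], [0.003, -0.001, -1.0]]
wrist_force: [0.7, 2.0, -0.3]
gripper_width: 0.92
gripper_force: 0.0
```

Call:
servo_tool --deltas '[{"tx": -15, "ty": -35, "tz": 0, "ax": 0, "ay": 0, "az": 0, "claw": 80}, {"tx": -30, "ty": -70, "tz": 0, "ax": 0, "ay": 0, "az": 0, "claw": 80}, {"tx": -45, "ty": -105, "tz": 0, "ax": 0, "ay": 0, "az": 0, "claw": 80}, {"tx": -60, "ty": -140, "tz": 0, "ax": 0, "ay": 0, "az": 0, "claw": 80}, {"tx": -75, "ty": -175, "tz": 0, "ax": 0, "ay": 0, "az": 0, "claw": 80}, {"tx": -90, "ty": -210, "tz": 0, "ax": 0, "ay": 0, "az": 0, "claw": 80}, {"tx": -105, "ty": -245, "tz": 0, "ax": 0, "ay": 0, "az": 0, "claw": 80}, {"tx": -120, "ty": -280, "tz": 0, "ax": 0, "ay": 0, "az": 0, "claw": 80}, {"tx": -130, "ty": -305, "tz": 0, "ax": 0, "ay": 0, "az": 0, "claw": 80}, {"tx": -130, "ty": -305, "tz": 0, "ax": 0, "ay": 0, "az": 0, "claw": 80}, {"tx": -130, "ty": -305, "tz": 0, "ax": 0, "ay": 0, "az": 0, "claw": 80}]'

```text
time_s: 47.42
tcp_pos: [0.3434, 0.4477, 0.2481]
ee_rot: [[1.0, 0.002, -0.001], [0.002, -1.0, -0.002], [-0.001, 0.002, -1.0]]
wrist_force: [0.1, 0.3, -0.5]
gripper_width: 0.924
gripper_force: 0.0
```

Run:
```python
from fit import *
a=capture('top');b=capture('scene');a=a[110:310,140:420]
cv2.imwrite('pics/m7.png',cv2.resize(a,None,fx=2.8,fy=2.8,interpolation=2))
cv2.imwrite('pics/m8.png',cv2.resize(b[100:310,130:430],None,fx=2.6,fy=2.6,interpolation=2))
for c in(('top',),('scene',)):
  for l,x,z in [('can',(.49,.07),.012),('capped_jar',(.5,-.02),.012),('shaker',(.5,-.125),.012),('tin',(.466,.301),.01),('back_jar',(.593,-.122),.012)]:
    try: fit(l,x,z,False,c)
    except Exception as e: print(l,e)
```

```text
can [0.494  0.0825] 0.099 ['top']
capped_jar [ 0.5025 -0.018 ] 0.058 ['top']
shaker [ 0.5058 -0.122 ] 0.088 ['top']
tin [0.4641 0.301 ] 0.051 ['top']
back_jar [ 0.6013 -0.121 ] 0.094 ['top']
can [0.5022 0.0867] 0.092 ['scene']
capped_jar [ 0.5063 -0.016 ] 0.042 ['scene']
shaker [ 0.5146 -0.115 ] 0.135 ['scene']
tin [0.466 0.301] 0.0 []
back_jar [ 0.6052 -0.1214] 0.105 ['scene']
```

View pics/m7.png

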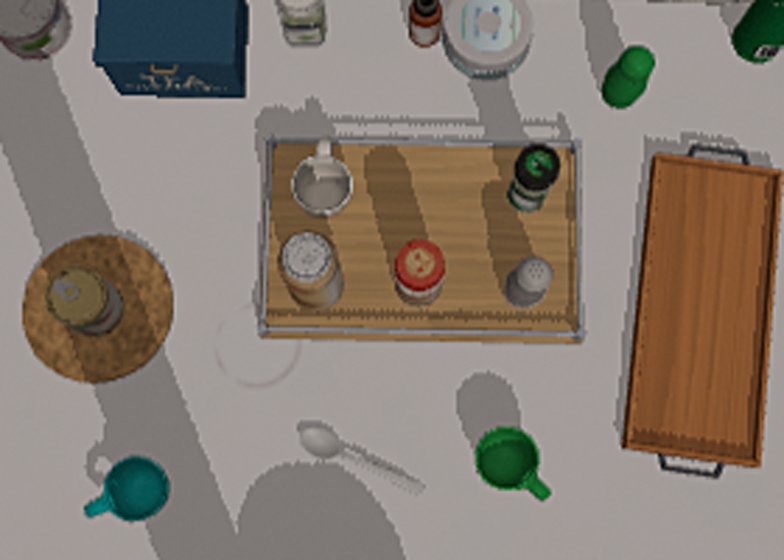

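View pics/m8.png

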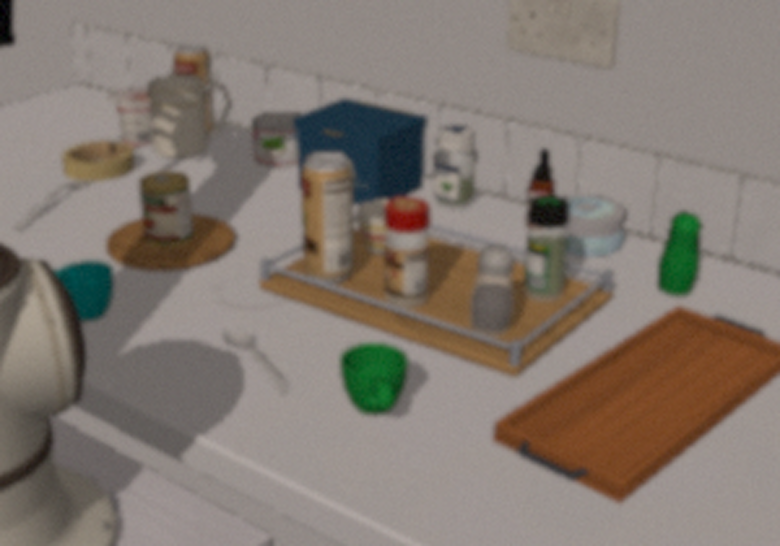

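The tin stands fully on the trivet at (85,305) in the top crop. The can, jar and shaker are at the same pixels as at the start, to within a pixel or two. The cup and back jar have not moved.

```bash
python3 -c "
from station import *
print(finish_job())"
```

```text
the job is handed in; nothing more can be done
None
```

The job is handed in: the tin is fully on the trivet, and the can, jar and shaker are back upright in their starting places, within about 3 mm by camera; the clock last read 47 s of 128.

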